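# Drive the worn bushings out of a trailer equalizer

## Task

Drive every worn bushing out of the blue trailer equalizer with the brass drift, through to the rubber-mat side, not touching them with the fingers until they are out, and lay the drift back in its V-rest. Stand the fallen square scrap tin up on the bench (the side of the red toolbox is there to push it against) and put all the driven-out bushings in the standing tin. Leave the spray can, the grease jar and the hammer where they are.

Things in the scene. Friction and masses are not known exactly. Their poses are not given: they have to be found in the camera images.
- cradle: Fixed timber cradle, base board 250 x 50 x 8 mm, holding a blue steel spring equalizer edge-on. Origin on the bench under the middle bore, x along the equalizer, y along its three horizontal bores. Three bosses, 42 mm outside diameter, each 56 mm long (y from -28 to +28 mm), bores 31.6 mm. Nothing on it is higher than 63 mm.
- mat (a point): Middle of the top of a fixed black rubber mat, 250 x 120 x 3 mm, on the cradle's -y side (its y from -25 to -145 mm). Bushings are pushed from the bare +y side towards -y and drop on this mat.
- bore_a (a point): Centre (half-way through) of the end bore at the cradle's x = -72 mm, axis 41 mm above the bench, along the cradle's y.
- bore_b (a point): Centre of the middle bore at the cradle's x = 0, axis 36 mm above the bench.
- bore_c (a point): Centre of the end bore at the cradle's x = +72 mm, axis 41 mm above the bench.
- bush_a: Worn bushing that starts in bore_a: steel sleeve, orange filling, solid for practical purposes, 30 mm diameter, 60 mm long, about 0.2 kg. Origin at its centre, y axis along its length. Seated, it stands 2 mm proud of the boss at each end and takes 2 to 6 N to push; lying loose it can roll. Absent in some runs.
- bush_b: Worn bushing that starts in bore_b: steel sleeve, orange filling, solid for practical purposes, 30 mm diameter, 60 mm long, about 0.2 kg. Origin at its centre, y axis along its length. Seated, it stands 2 mm proud of the boss at each end and takes 2 to 6 N to push; lying loose it can roll. Absent in some runs.
- bush_c: Worn bushing that starts in bore_c: steel sleeve, orange filling, solid for practical purposes, 30 mm diameter, 60 mm long, about 0.2 kg. Origin at its centre, y axis along its length. Seated, it stands 2 mm proud of the boss at each end and takes 2 to 6 N to push; lying loose it can roll. Absent in some runs.
- drift: Brass-coloured octagonal bar, the ejector rod: 200 mm long, 24 mm across flats, 0.24 kg, origin at its centre, x axis along its length, both ends alike. Two dark bands mark the middle, where it is gripped. Lies in the V-rest with its centre line 45 mm above the bench, flats upright at the sides.
- rest: Fixed wooden rest for the drift, base 150 x 60 x 12 mm, with two V-notched uprights (12 mm thick) 55 mm either side of the middle, tops 50 mm above the bench; origin on the bench under its middle, x axis along the drift. A drift laid in the Vs has its centre at x = 0, y = 0, z = 45 mm.
- toolbox: Fixed heavy red steel toolbox, 120 mm (x) x 250 mm (y) x 125 mm high, folded handle on top to 147 mm; origin at the centre of its underside. Its front face, at x = -60 mm, looks towards the robot and is the wall to push the tin against.
- tin: Open square scrap tin, green with a yellow band, 90 x 90 mm outside and 130 mm tall, walls and bottom 3 mm thick, 0.18 kg: too wide to grip across. Origin at the centre of the outside of its bottom, z axis out through the open mouth. At the start it lies on its side with its bottom 1 to 4 cm from the toolbox's front face and its mouth towards the robot.
- spray_can: Bystander: blue spray can, 60 mm diameter, 190 mm tall, standing; origin at the centre of its underside.
- grease_jar: Bystander: white grease jar with a red lid, 76 mm diameter, 80 mm tall; origin at the centre of its underside.
- hammer: Bystander: hammer lying on the bench, about 300 mm long; origin near the middle of its length.
Mind the look-alikes: they are no part of the job. What is shaped like the rest but green is not meant.

How it is judged:
By the outcome, as a careful person would: the job done as asked, in the order asked, and still so for the second after the job is handed in, with the robot touching nothing.
Of bush_a, bush_b, bush_c only 2 to 3 are there at a start; the rules pass over those that are not, and their reading is None.
At some moment in a run one of tin may be knocked a few centimetres aside while the robot is not near it.
Once in a run the grip may slacken for a moment while it holds something.
It also fails if it takes over 210 s, if anything falls off the work surface, if the arm or the gripper's body presses on something with over 40 N, if the wrist force passes 120 N, or if a joint passes its speed limit or range.

## Robot

A 6-joint arm with a two-finger parallel gripper is mounted at the origin on the work surface. World frame = base frame: x ahead of the robot, y to its left, z up, the work surface at z = 0. Lengths are in m, angles in rad, forces in N, time in s.
With the tool pointing down it reaches from about 0.35 to 0.85 m from the base axis. Payload 8.1 kg.
Tool frame: the origin (TCP) lies on the centre line of the jaws, within the pads' length; the fingertips stand 14 mm ahead of it and the grasp point (between the pads) lies 5 mm behind it; z points along the fingers, y is the line along which they close (so a half turn about z gives the same grasp; the last joint's range is limited). The gripper opens to 85 mm and grips with 20 to 120 N. Pads are 22 mm wide; open, the fingers measure 114 mm over their backs; the gripper's body (76 mm by 85 mm) begins 54 mm behind the grasp point. The pads swing forward as they close: fully open they stand 13 mm farther back than shut.
Start: joints at [1.211, 0.13, 1.488, -0, 1.523, -0.085], TCP at [0.163, 0.577, 0.245] pointing down, gripper open.
Joint ranges: [-2.96, 2.96], [-0.89, 2.26], [0.02, 2.5], [-1.34, 4.48], [0, 2.73], [-2.66, 2.66]. Speed limits (rad/s): [2.39, 2.39, 2.79, 3.14, 3.14, 3.14].

## Interface

Orientations are given as a rotation vector (axis times angle).
In Python, from cell import * gives the robot as it stands. The module is installed in compiled form; this text tells all that it offers.
- The arm moves only by the tool move_arm, never from a script. Its argument "steps" is a list of rows, each a list of 2 entries, a list of its own where there are three numbers: the shift along the tool's x, y, z in mm, then the turn, a rotation vector about the tool's x, y, z in degrees. A call has 1 to 20 rows; each row is the pose to reach, as a shift and turn from the pose commanded when the call began, along the tool's axes at that moment; what a row does not reach only later rows make up. A row lasts 1/12 s, in which the tool goes at most 41.7 mm and 7.16 degrees, less where a joint would pass 70% of its speed; a pose out of reach is approached as far as the arm can. A call with a gripper value outside its range is refused whole. "gripper" is the finger opening in mm, from 0 to 85.4, set as the call begins (left out, the last holds). The fingers move at their own pace and stop on an object; "force" is the grip in N (left out, the last holds). Time passes only in rows, so rows that repeat a pose let the fingers close. It gives the time, the measured TCP pose, the force, the opening and the grip force at its end, in the units of the state.
- read_state(): the state, without advancing time (a new reading comes with each control period).
- snapshot(name): name is "scene" or "top" or "wrist"; returns a dict with "pixels" (400x640x3 uint8, blue, green, red), "depth" (400x640 float32, m along the optical axis (not along the pixel's ray), 0 where there is no reading), "fx", "fy", "cx", "cy" (pixels), "xyz" and "rotation" of the camera in the world. Camera axes: x right, y down, z forward; pixel columns grow to the right and rows downward; lengths in m; the calibration is good to about 2 mm. A picture is of the moment at which its call begins.
- sign_off(): hands the job in; it is judged then, once.
The state is a dict: "clock": time; "q": joint angles; "dq": joint speeds; "effort": joint torques, N m; "position": TCP position; "eef_rot": TCP orientation; "force": force on the tool from outside, world axes, zero at the start; "moment": the same for the moment, N m; "width": finger opening in m; "gripper_force": force on a finger pad.
Only numpy, scipy, OpenCV 4.12 (cv2) and the standard library are available. Lean on these libraries where they do the work, as an engineer would, in place of code of your own. Each camera call takes 0.05 s, during which the arm holds its last target. There are 200 camera calls.

## Working session

There is one attempt and no reset: what is moved stays moved. The work goes in short steps, Python scripts to look and compute and a tool call to move; the robot and the scene stay as the last step left them, time stands still between calls to the robot, and variables do not carry over. Pictures are saved under pics/ and viewed, at most 14 in all, crops included, and the job is handed in when it is done.

Besides the shell and the picture viewer there is one more tool, called after "Call:" as name(argument=value, ...) on one line, values as JSON. move_arm: Moves the arm, as the interface text tells. Its arguments: {"type":"object","properties":{"steps":{"type":"array","items":{"type":"array"}},"gripper":{"type":"number"},"force":{"type":"number"}},"required":["steps"]}

```bash
mkdir -p pics; cat > h.py <<'E'
from cell import *
import numpy as np, cv2
from scipy.spatial.transform import Rotation as R
def snap(n):
    s=snapshot(n); s['px']=np.array(s['pixels']); s['d']=np.array(s['depth'])
    r=np.array(s['rotation']); s['R']=r if r.shape==(3,3) else R.from_rotvec(r).as_matrix(); s['t']=np.array(s['xyz']); return s
def cloud(s):
    v,u=np.mgrid[0:400,0:640]; d=s['d']
    p=np.stack([(u-s['cx'])/s['fx']*d,(v-s['cy'])/s['fy']*d,d],-1)
    return p@s['R'].T+s['t']
def ray(s,u,v,z):
    r=s['R']@np.array([(u-s['cx'])/s['fx'],(v-s['cy'])/s['fy'],1.]); return s['t']+r*(z-s['t'][2])/r[2]
def totool(target,rv=None):
    st=read_state(); T=R.from_rotvec(st['eef_rot'])
    out=T.inv().apply((np.array(target)-np.array(st['position']))*1000)
    print('shift mm',out.round(1)); 
    if rv is not None: print('turn deg',np.degrees((T.inv()*R.from_rotvec(rv)).as_rotvec()).round(2))
E
python3 - <<'E'
from h import *
for n in('scene','top'):
    s=snap(n); cv2.imwrite(f'pics/{n}0.png',s['px']); print(n,s['t'],s['R'].round(3).tolist(),s['fx'],s['cx'],s['cy'],(s['d']==0).mean())
print(read_state())
E
```

```text
scene [1.18220935 0.27355278 0.89091955] [[-0.302, 0.736, -0.606], [0.953, 0.229, -0.197], [-0.006, -0.637, -0.771]] 372.40056078992114 325.4990092429065 200.43305447055832 0.00412109375
top [0.37365446 0.09046205 1.30320708] [[0.016, -0.99, 0.141], [-1.0, -0.017, -0.006], [0.009, -0.141, -0.99]] 398.7079043690553 324.43152763547005 196.54360464355568 0.00396484375
{'clock': 0.1, 'q': array([ 1.21061780e+00,  1.31104940e-01,  1.48915994e+00, -1.15897070e-05,
        1.52302044e+00, -8.53851002e-02]), 'dq': array([-0.00141687, -0.0016165 , -0.00261969,  0.00039222,  0.00133922,
       -0.00113206]), 'effort': array([ 1.62132048e-03, -5.70954323e+01, -5.01938367e+01, -1.33520987e-05,
        8.14888015e-03, -8.93597836e-07]), 'position': array([0.16261482, 0.57705041, 0.24434353]), 'eef_rot': array([-4.30236994e-01, -3.11162579e+00,  2.59685041e-03]), 'force': array([0.14352774, 0.34342997, 0.61185194]), 'moment': array([ 0.02249731, -0.02763761, -0.06294455]), 'gripper_force': 0.0, 'width': 0.08549344289267378}
```

View pics/scene0.png

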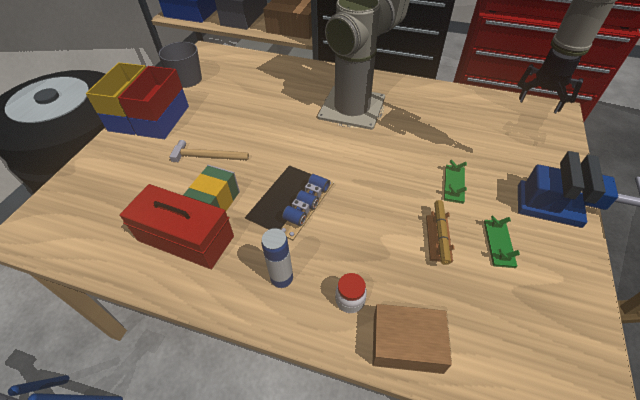

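View pics/top0.png

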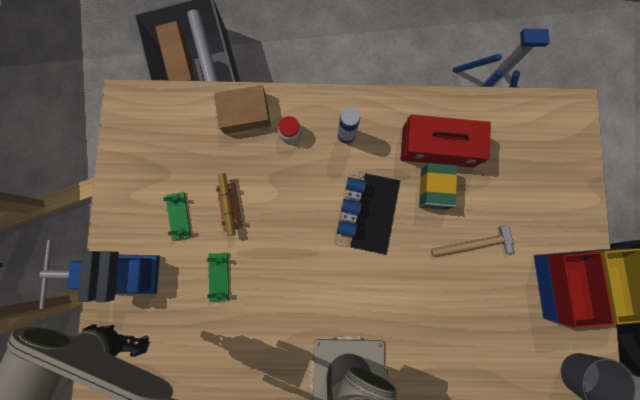

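The scene view shows the cradle at (305,200), the tin at (213,190), the toolbox at (178,225) and the wooden rest with the drift at (438,233). Two green rests, at (455,180) and (500,242), are look-alikes. The top view puts the drift at (229,205), the cradle at (352,208) with its mat to the right, and the tin at (438,188). The brown wooden rest carrying the drift is the one meant.

```bash
cat > m.py <<'E'
from h import *
s=snap('top'); P=cloud(s); hsv=cv2.cvtColor(s['px'],cv2.COLOR_BGR2HSV)
def box(m,name):
    q=P[m]; 
    if len(q)<5: print(name,'none');return
    r=cv2.minAreaRect((q[:,:2]*1000).astype(np.float32)); print(name,len(q),'c',np.round(r[0],1),'wh',np.round(r[1],1),'ang',round(r[2],1),'z',np.percentile(q[:,2],[2,50,98]).round(3))
def roi(u0,v0,u1,v1):
    m=np.zeros((400,640),bool); m[v0:v1,u0:u1]=1; return m
Z=P[...,2]
rr=roi(205,165,255,245)
box(rr&(Z>.047)&(Z<.09),'drift top'); box(rr&(Z>.008),'rest+drift')
rr=roi(325,160,405,260)
box(rr&(hsv[...,2]<55)&(Z<.012),'mat'); box(rr&(Z>.045)&(Z<.1),'equal top'); box(rr&(hsv[...,0]>100)&(hsv[...,0]<130)&(hsv[...,1]>120),'blue')
rr=roi(410,160,465,215)
box(rr&(Z>.07)&(hsv[...,0]>20)&(hsv[...,0]<95),'tin')
rr=roi(395,105,500,170)
box(rr&(Z>.11)&(Z<.135)&((hsv[...,0]<8)|(hsv[...,0]>172)),'toolbox')
box(roi(330,95,370,150)&(Z>.16),'can'); box(roi(270,105,310,150)&(Z>.07),'jar'); box(roi(425,220,520,260)&(Z>.01),'hammer'); box(roi(210,80,275,140)&(Z>.02),'box')
cv2.imwrite('pics/c1.png',cv2.resize(s['px'][155:260,200:400],None,fx=4,fy=4,interpolation=cv2.INTER_CUBIC))
E
python3 m.py
```

```text
drift top 531 c [523.8 392.8] wh [200.6  51.9] ang 11.4 z [0.048 0.056 0.062]
rest+drift 1030 c [447.4 312.5] wh [424.8 196.3] ang 46.8 z [0.009 0.049 0.062]
mat 2557 c [508.1 -81.4] wh [124.5 246.4] ang 78.9 z [-0.001  0.004  0.01 ]
equal top 913 c [523.   -1.2] wh [ 59.5 184.6] ang 79.2 z [0.047 0.058 0.066]
blue 591 c [483.9  11.2] wh [ 75.3 260.9] ang 70.4 z [0.047 0.058 0.066]
tin 1268 c [ 529.3 -111. ] wh [153.  485.7] ang 20.2 z [0.077 0.091 0.096]
toolbox 3060 c [ 734.2 -295.2] wh [250.5 120.9] ang 85.5 z [0.117 0.126 0.131]
can 363 c [584.  36.] wh [ 57.6 430.7] ang 83.1 z [0.164 0.191 1.303]
jar 347 c [586.4 164.7] wh [446.   64.4] ang 11.0 z [0.073 0.081 0.185]
hammer 839 c [ 403.1 -215.9] wh [100.4 615.5] ang 4.1 z [0.013 0.025 0.033]
box 2069 c [624.5 277.1] wh [600.3 175.1] ang 20.4 z [0.027 0.07  0.076]
```

View pics/c1.png

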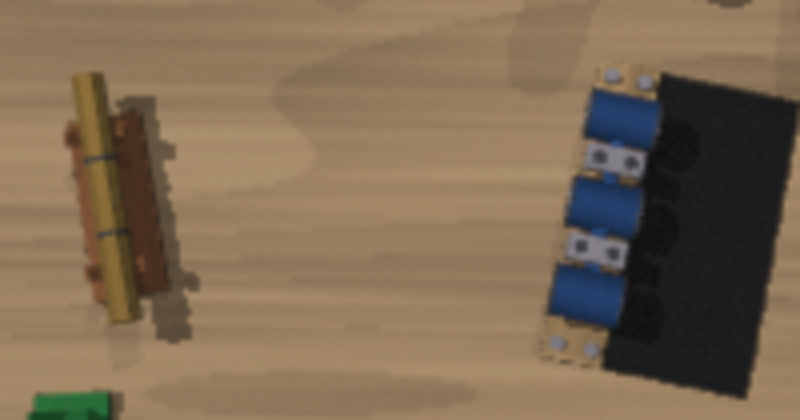

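The crop shows a brass drift with two dark bands at crop (105,195), lying in the brown wooden rest. The cradle has its three blue bosses at (625,115), (605,205) and (588,293), with the mat to the right. Now I'll measure robustly and check which bushings are present.

```bash
cat > m2.py <<'E'
from h import *
def fit(s,u0,v0,u1,v1,zlo,zhi,name,cond=None):
    P=cloud(s); m=np.zeros((400,640),np.uint8); m[v0:v1,u0:u1]=1
    m&=((P[...,2]>zlo)&(P[...,2]<zhi)).astype(np.uint8)
    if cond is not None: m&=cond.astype(np.uint8)
    n,l,st,_=cv2.connectedComponentsWithStats(m,connectivity=4)
    k=1+np.argmax(st[1:,4]); q=P[l==k]
    r=cv2.minAreaRect((q[:,:2]*1000).astype(np.float32)); d=q[:,:2]-q[:,:2].mean(0); w,V=np.linalg.eigh(d.T@d); a=np.degrees(np.arctan2(V[1,1],V[0,1]))%180
    print(name,len(q),'rect',np.round(r[0],1),np.round(r[1],1),round(r[2],1),'mean',(q.mean(0)*1000).round(1),'pca',a.round(1),'zmed',np.median(q[:,2]).round(4)); return q
if __name__=='__main__':
    s=snap('top'); h=cv2.cvtColor(s['px'],cv2.COLOR_BGR2HSV); H,S,V=h[...,0],h[...,1],h[...,2]
    fit(s,205,165,255,245,.048,.066,'drift',(H>12)&(H<32)&(S>90))
    fit(s,205,165,255,245,.008,.066,'rest')
    fit(s,325,160,410,260,-.01,.015,'mat',V<60)
    fit(s,325,160,410,260,.040,.075,'equalizer')
    for i,(a,b) in enumerate([(176,196),(197,219),(219,240)]): fit(s,335,a,372,b,.050,.075,'boss',(H>100)&(H<130)&(S>120))
    fit(s,410,160,465,215,.06,.11,'tin')
    fit(s,395,105,500,170,.105,.140,'toolbox')
    fit(s,330,95,370,150,.17,.21,'can'); fit(s,270,105,310,150,.07,.1,'jar'); fit(s,425,220,520,260,.008,.06,'hammer')
    s=snap('scene'); c=[s['px'][165:240,270:345],s['px'][155:225,170:250]]
    cv2.imwrite('pics/c2.png',np.hstack([cv2.resize(x,(400,400),interpolation=cv2.INTER_CUBIC) for x in c]))
E
python3 m2.py
```

```text
drift 478 rect [523.8 393.2] [200.4  25. ] 11.6 mean [522.4 391.9  55.7] pca 11.7 zmed 0.0558
rest 1001 rect [523.9 392.6] [200.4  61.8] 11.4 mean [521.5 388.7  37.4] pca 11.9 zmed 0.0487
mat 2584 rect [507.6 -84.4] [118.9 247.3] 79.3 mean [504.8 -86.1   4.2] pca 168.8 zmed 0.0042
equalizer 945 rect [523.   -1.4] [ 59.8 184.9] 79.0 mean [521.5  -0.7  56.9] pca 169.1 zmed 0.0576
boss 179 rect [590.5 -14.5] [51.3 35.8] 80.0 mean [590.4 -14.5  59.8] pca 79.1 zmed 0.0601
boss 168 rect [521.6  -1.1] [50.5 41.8] 78.1 mean [522.3  -0.6  56. ] pca 82.2 zmed 0.056
boss 197 rect [454.9  11.8] [51.7 41.6] 76.3 mean [452.7  11.9  59.3] pca 76.2 zmed 0.0597
tin 1330 rect [ 590.8 -277.1] [ 93.4 131.3] 86.1 mean [ 590.3 -273.9   90.3] pca 176.4 zmed 0.0915
toolbox 3130 rect [ 733.2 -295.5] [250.2 124.2] 85.4 mean [ 731.1 -293.1  125.5] pca 85.5 zmed 0.126
can 339 rect [768.5  14.2] [57.3 55.8] 5.5 mean [766.1  14.1 188.8] pca 162.7 zmed 0.1905
jar 342 rect [773.6 202.2] [64.6 63.9] 1.5 mean [772.5 200.9  80.6] pca 19.2 zmed 0.0809
hammer 836 rect [ 409.9 -391.2] [ 87.9 261. ] 10.0 mean [ 414.3 -413.9   24.2] pca 101.2 zmed 0.0251
```

View pics/c2.png

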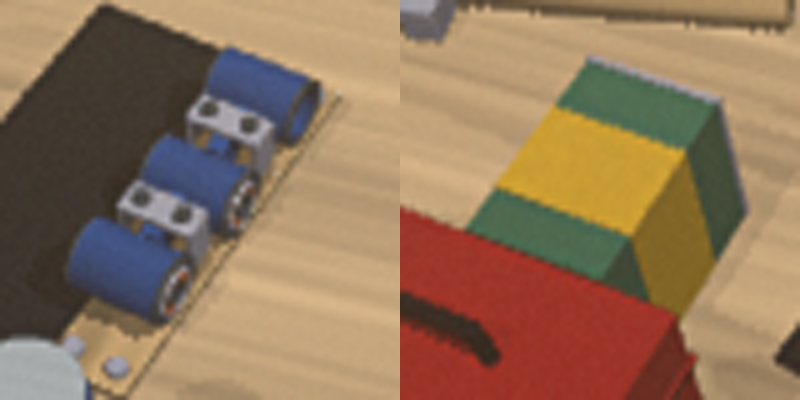

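Bores b and c show silver and orange bushing ends at crop (240,205) and (178,285). Bore a, at (305,105), looks dark and empty. Next I go above the drift.

```bash
cat >> h.py <<'E'
def rv(th): 
    p=np.radians((th+90)/2); return np.pi*np.array([np.cos(p),np.sin(p),0])
def go(x,y,z,th):
    st=read_state(); e=R.from_rotvec(st['eef_rot']).as_matrix()
    print('now',np.round(st['position'],4),'yAng',np.degrees(np.arctan2(e[1,1],e[0,1])).round(1),'q6',st['q'][5].round(2),'w',round(st['width'],4),'F',np.round(st['force'],1),'t',st['clock'])
    totool((x/1000,y/1000,z/1000),rv(th))
E
python3 -c "
from h import *
go(524,393,150,101.6)"
```

```text
now [0.1627 0.5773 0.2448] yAng 74.3 q6 -0.09 w 0.0858 F [-0.1 -0.3 -0. ] t 0.25
shift mm [-397.7  -79.2   94.8]
turn deg [-5.000e-02 -2.000e-02 -2.734e+01]
```

Call:
move_arm(steps=[[[-397.5,-79,94.8],[0,0,-27.3]],[[-397.5,-79,94.8],[0,0,-27.3]],[[-397.5,-79,94.8],[0,0,-27.3]],[[-397.5,-79,94.8],[0,0,-27.3]],[[-397.5,-79,94.8],[0,0,-27.3]],[[-397.5,-79,94.8],[0,0,-27.3]],[[-397.5,-79,94.8],[0,0,-27.3]],[[-397.5,-79,94.8],[0,0,-27.3]],[[-397.5,-79,94.8],[0,0,-27.3]],[[-397.5,-79,94.8],[0,0,-27.3]],[[-397.5,-79,94.8],[0,0,-27.3]],[[-397.5,-79,94.8],[0,0,-27.3]],[[-397.5,-79,94.8],[0,0,-27.3]],[[-397.5,-79,94.8],[0,0,-27.3]]], gripper=85)

```text
clock: 1.42
position: [0.5229, 0.3945, 0.1508]
eef_rot: [0.318, -3.125, -0.001]
force: [-0.0, -0.4, -0.1]
width: 0.0848
gripper_force: 0.0
```

```bash
python3 -c "
from m2 import *
s=snap('wrist'); cv2.imwrite('pics/w1.png',s['px']); print(s['t'],s['R'].round(3).tolist(),s['fx'])
h=cv2.cvtColor(s['px'],cv2.COLOR_BGR2HSV); H,S,V=h[...,0],h[...,1],h[...,2]
fit(s,0,0,640,400,.050,.062,'drift',(H>12)&(H<32)&(S>90))
fit(s,0,0,640,400,.005,.02,'restbase')
go(524,393,40,101.6)"
```

```text
[0.44553865 0.37966749 0.28072491] [[-0.201, 0.931, 0.304], [0.98, 0.191, 0.063], [0.0, 0.311, -0.951]] 324.50231007731287
drift 3638 rect [459.7 382.7] [68.2 24. ] 12.0 mean [458.2 382.4  56.3] pca 11.8 zmed 0.0572
restbase 10852 rect [487.9 560.4] [150.5  61.4] 12.0 mean [480.5 554.9  13. ] pca 10.8 zmed 0.0131
now [0.5228 0.3949 0.1511] yAng 101.7 q6 -1.21 w 0.0847 F [ 1.2 -0.4 -0.3] t 1.4667
shift mm [ -0.7  -2.1 111.1]
turn deg [0.04 0.02 0.05]
```

View pics/w1.png

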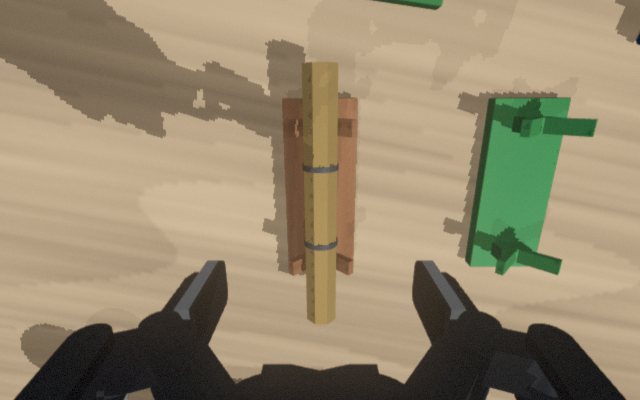

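The wrist view shows the drift centred between the fingers at u=320, with its bands at v=168 and 245, on the brown rest. Green look-alikes are to the right and at the top edge. Descending to grasp.

Call:
move_arm(steps=[[[-0.7,-1.8,40],[0,0,0]],[[-0.7,-1.8,80],[0,0,0]],[[-0.7,-1.8,105],[0,0,0]],[[-0.7,-1.8,111],[0,0,0]],[[-0.7,-1.8,111],[0,0,0]],[[-0.7,-1.8,111],[0,0,0]]])

```text
clock: 1.97
position: [0.5251, 0.3933, 0.0413]
eef_rot: [-0.318, 3.124, 0.001]
force: [0.8, -0.4, -0.3]
width: 0.0846
gripper_force: 0.0
```

Call:
move_arm(steps=[[[0,0,0],[0,0,0]],[[0,0,0],[0,0,0]],[[0,0,0],[0,0,0]],[[0,0,0],[0,0,0]],[[0,0,0],[0,0,0]],[[0,0,0],[0,0,0]],[[0,0,0],[0,0,0]],[[0,0,0],[0,0,0]],[[0,0,0],[0,0,0]],[[0,0,0],[0,0,0]]], gripper=15, force=80)

```text
clock: 2.8
position: [0.5252, 0.3954, 0.0416]
eef_rot: [-0.317, 3.123, 0.008]
force: [-4.5, 12.0, 5.2]
width: 0.0226
gripper_force: 79.6
```

Call:
move_arm(steps=[[[0,0,-30],[0,0,0]],[[0,0,-60],[0,0,0]],[[0,0,-90],[0,0,0]],[[0,0,-100],[0,0,0]],[[0,0,-100],[0,0,0]],[[0,0,-100],[0,0,0]]])

```text
clock: 3.3
position: [0.525, 0.3919, 0.1389]
eef_rot: [-0.316, 3.125, 0.0]
force: [-0.4, -1.4, -3.4]
width: 0.0226
gripper_force: 79.2
```

```bash
python3 -c "
from m2 import *
s=snap('top'); h=cv2.cvtColor(s['px'],cv2.COLOR_BGR2HSV); H,S,V=h[...,0],h[...,1],h[...,2]
s2=snap('wrist'); cv2.imwrite('pics/w2.png',s2['px'])
y=np.array([.189,.982]);o=np.array([593.2,-14.6])+y*165
go(o[0],o[1],90,-10.9)"
```

```text
now [0.5237 0.391  0.1364] yAng 101.5 q6 -1.21 w 0.0219 F [-0.1 -0.2 -2.9] t 3.4
shift mm [ -50.1 -258.8   46.6]
turn deg [-2.8000e-01 -7.0000e-02  1.1245e+02]
```

View pics/w2.png

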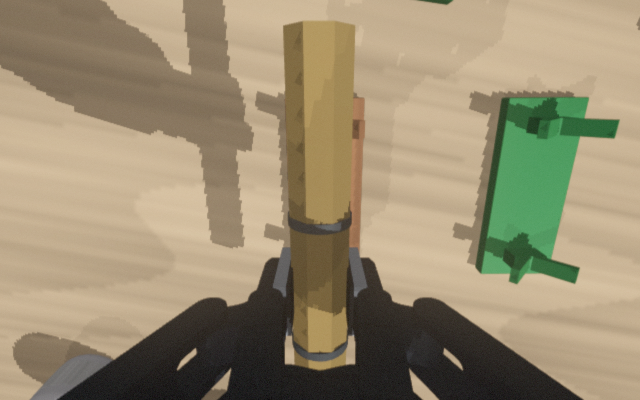

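The wrist view shows the drift held between the bands, at v 222 and 348, straight along the tool. Carrying it to bore c's bare side.

Call:
move_arm(steps=[[[-25,-129,5],[0,0,56]],[[-50,-258.8,5],[0,0,112.4]],[[-50,-258.8,5],[0,0,112.4]],[[-50,-258.8,5],[0,0,112.4]],[[-50,-258.8,5],[0,0,112.4]],[[-50,-258.8,5],[0,0,112.4]],[[-50,-258.8,5],[0,0,112.4]],[[-50,-258.8,5],[0,0,112.4]],[[-50,-258.8,5],[0,0,112.4]],[[-50,-258.8,5],[0,0,112.4]],[[-50,-258.8,5],[0,0,112.4]],[[-50,-258.8,5],[0,0,112.4]],[[-50,-258.8,5],[0,0,112.4]],[[-50,-258.8,5],[0,0,112.4]],[[-50,-258.8,5],[0,0,112.4]],[[-50,-258.8,5],[0,0,112.4]],[[-50,-258.8,46.6],[0,0,112.4]],[[-50,-258.8,46.6],[0,0,112.4]],[[-50,-258.8,46.6],[0,0,112.4]]])

```text
clock: 4.98
position: [0.6217, 0.1478, 0.0876]
eef_rot: [-2.417, -1.999, 0.014]
force: [-0.3, 0.6, -1.6]
width: 0.0224
gripper_force: 79.3
```

```bash
cat > dv.py <<'E'
from m2 import *
# cradle frame of drift from wrist cam + boss tops
s=snap('wrist'); P=cloud(s); h=cv2.cvtColor(s['px'],cv2.COLOR_BGR2HSV); H,S,V=h[...,0],h[...,1],h[...,2]
a=np.radians(-10.9); C=np.array([.5225,-.001]); X=np.array([np.cos(a),np.sin(a)]); Y=np.array([-X[1],X[0]])
L=np.stack([(P[...,:2]-C)@X,(P[...,:2]-C)@Y,P[...,2]],-1)*1000
st=read_state(); print('tcp local',(np.array(st['position'][:2])-C)@X*1000,(np.array(st['position'][:2])-C)@Y*1000,st['position'][2]*1000)
br=(H>12)&(H<32)&(S>90)&(L[...,1]>33)&(L[...,2]>25)
n,l,q,_=cv2.connectedComponentsWithStats(br.astype(np.uint8),connectivity=4); k=1+np.argmax(q[1:,4]); D=L[l==k]
for y0 in range(int(D[:,1].min()),int(D[:,1].max()),15):
    e=D[(D[:,1]>=y0)&(D[:,1]<y0+15)]
    if len(e)>20: lo,hi=np.percentile(e[:,0],[2,98]); print('y',y0,'x',lo.round(1),hi.round(1),'mid',((lo+hi)/2).round(1),'ztop',np.percentile(e[:,2],95).round(1))
print('tip y',np.percentile(D[:,1],.5).round(1))
bl=(H>100)&(H<130)&(S>120)&(L[...,2]>20)&(L[...,2]<70)&(abs(L[...,1])<40)
for xc,nm in((-72,'a'),(0,'b'),(72,'c')):
    e=L[bl&(abs(L[...,0]-xc)<24)]
    if len(e)<50: continue
    lo,hi=np.percentile(e[:,0],[1,99]); print(nm,'x',lo.round(1),hi.round(1),'top',np.percentile(e[:,2],97).round(1),'y',np.percentile(e[:,1],[1,99]).round(1))
E
python3 dv.py; python3 -c "
from h import *
s=snap('wrist'); cv2.imwrite('pics/w3.png',s['px'])"
```

```text
tcp local 71.1931371799479 165.53430091483767 90.3229410149417
y 199 x 58.1 81.0 mid 69.6 ztop 104.8
y 214 x 58.1 81.0 mid 69.5 ztop 104.9
y 229 x 58.1 80.9 mid 69.5 ztop 104.9
y 244 x 58.0 80.8 mid 69.4 ztop 105.0
y 259 x 58.0 80.8 mid 69.4 ztop 104.8
tip y 199.9
```

View pics/w3.png

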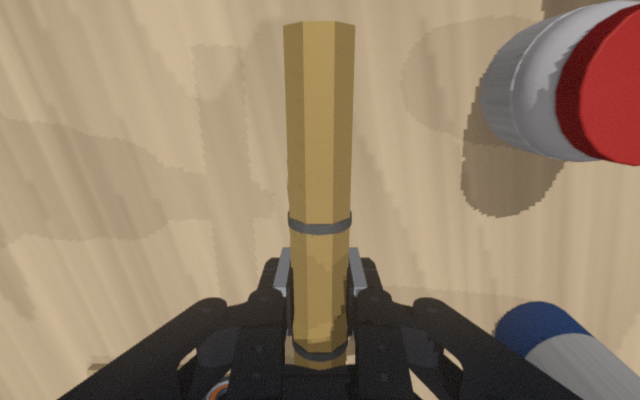

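```bash
python3 -c "
from h import *
go(624,147,90,-10.9); s=snap('wrist'); print(s['t'],s['R'].round(2).tolist(),read_state()['q'])"
```

```text
now [0.6252 0.1483 0.0924] yAng -10.8 q6 0.34 w 0.0226 F [ 0.8 -0.3 -2.2] t 5.0833
shift mm [-1.5 -1.   2.4]
turn deg [-0.1   0.04  0.07]
[0.64109128 0.22786054 0.22220188] [[0.98, -0.18, -0.06], [-0.19, -0.93, -0.31], [-0.0, 0.31, -0.95]] [1.53181911e-01 3.58472517e-01 1.50610292e+00 4.15502649e-05
 1.27634638e+00 3.42214512e-01]
```

```bash
cat > dt.py <<'E'
from m2 import *
import sys
a=np.radians(-10.9); C=np.array([.5225,-.001]); X=np.array([np.cos(a),np.sin(a)]); Y=np.array([-X[1],X[0]])
def loc(P): return np.stack([(P[...,:2]-C)@X,(P[...,:2]-C)@Y,P[...,2]],-1)*1000
if __name__=='__main__':
  st=read_state(); print('tcp local',loc(np.array(st['position'])).round(1),'F',np.round(st['force'],1))
  for cam in ('top','scene'):
    s=snap(cam); L=loc(cloud(s)); h=cv2.cvtColor(s['px'],cv2.COLOR_BGR2HSV); H,S,V=h[...,0],h[...,1],h[...,2]
    br=(H>12)&(H<32)&(S>90)&(L[...,1]>25)&(L[...,1]<300)&(abs(L[...,0])<120)&(L[...,2]>25)&(L[...,2]<150)
    n,l,q,_=cv2.connectedComponentsWithStats(br.astype(np.uint8),connectivity=4)
    for k in range(1,n):
        if q[k,4]<30: continue
        D=L[l==k]; lo,hi=np.percentile(D[:,0],[3,97]); f=np.polyfit(D[:,1],D[:,0],1)
        print(cam,'brass',len(D),'x',lo.round(1),hi.round(1),'mid',((lo+hi)/2).round(1),'y',np.percentile(D[:,1],[1,99]).round(1),'ztop',np.percentile(D[:,2],90).round(1),'slope deg',np.degrees(f[0]).round(2))
    bl=(H>100)&(H<130)&(S>120)&(L[...,2]>35)&(L[...,2]<75)&(abs(L[...,1])<33)
    for xc,nm in((-72,'a'),(0,'b'),(72,'c')):
        e=L[bl&(abs(L[...,0]-xc)<24)&(L[...,2]>(50))]
        if len(e)<30: continue
        lo,hi=np.percentile(e[:,0],[2,98]); print(cam,nm,'x',lo.round(1),hi.round(1),'mid',((lo+hi)/2).round(1),'med',np.median(e[:,0]).round(1),'top',np.percentile(e[:,2],95).round(1),'y',np.percentile(e[:,1],[1,99]).round(1))
E
python3 dt.py
```

```text
tcp local [ 73.6 166.4  93.7] F [ 0.8  0.5 -1.4]
top brass 66 x 61.0 83.5 mid 72.3 y [201.9 238. ] ztop 112.7 slope deg 24.39
top brass 77 x 61.2 84.6 mid 72.9 y [103.1 133.6] ztop 112.2 slope deg 6.56
top a x -89.8 -51.5 mid -70.7 med -70.5 top 65.0 y [-25.4  16.4]
top b x -19.7 16.9 mid -1.4 med -0.4 top 60.8 y [-24.6  24.7]
top c x 53.3 86.1 mid 69.7 med 68.7 top 65.6 y [-25.   24.2]
scene brass 220 x 65.5 86.9 mid 76.2 y [ 68.6 134.2] ztop 110.9 slope deg -2.04
scene brass 82 x 62.8 87.5 mid 75.2 y [173.7 196.4] ztop 111.0 slope deg 10.63
scene brass 276 x 64.6 86.6 mid 75.6 y [201.1 268.3] ztop 111.5 slope deg -0.68
scene a x -78.2 -54.2 mid -66.2 med -63.4 top 63.7 y [-22.2  26. ]
scene b x -20.3 6.7 mid -6.8 med -2.6 top 58.4 y [-15.9  25.8]
```

Call:
move_arm(steps=[[[0,-1.3,30],[0,0,0]],[[0,-1.3,50],[0,0,0]],[[0,-1.3,55],[0,0,0]],[[0,-1.3,55],[0,0,0]],[[0,-1.3,55],[0,0,0]],[[0,-1.3,55],[0,0,0]]])

```text
clock: 5.73
position: [0.6261, 0.1489, 0.0402]
eef_rot: [2.42, 2.001, 0.004]
force: [0.6, 0.5, -1.7]
width: 0.0226
gripper_force: 79.3
```

```bash
python3 dt.py; python3 -c "
from h import *
s=snap('scene'); cv2.imwrite('pics/s3.png',cv2.resize(s['px'][160:270,260:400],None,fx=5,fy=5,interpolation=cv2.INTER_CUBIC))"
```

```text
tcp local [ 73.4 166.8  40.2] F [ 0.6  0.5 -1.7]
top brass 53 x 61.1 80.1 mid 70.6 y [200.5 235.7] ztop 58.1 slope deg 20.98
top brass 71 x 61.6 84.8 mid 73.2 y [104.9 133.7] ztop 59.0 slope deg 8.88
top a x -88.8 -52.8 mid -70.8 med -70.9 top 65.7 y [-25.1  19.4]
top b x -15.3 19.8 mid 2.3 med -0.4 top 60.5 y [-24.9  24.2]
top c x 53.3 86.8 mid 70.0 med 68.7 top 65.4 y [-25.2  24.6]
scene brass 212 x 63.3 86.5 mid 74.9 y [ 69.2 135.1] ztop 56.8 slope deg -0.9
scene brass 73 x 63.1 86.6 mid 74.9 y [174.7 195.8] ztop 57.1 slope deg 13.0
scene brass 258 x 64.4 86.1 mid 75.3 y [201.1 268.6] ztop 57.2 slope deg -0.39
scene a x -77.7 -54.1 mid -65.9 med -64.5 top 64.2 y [-19.5  27.7]
```

View pics/s3.png

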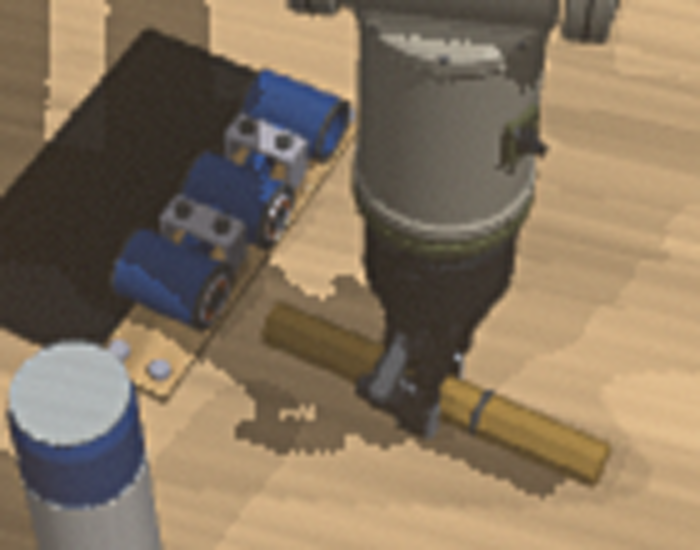

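Bore a is clearly open and empty at crop (330,125). Bushings b and c show their faces at (278,215) and (215,295). The drift lies roughly in line with c. I'll fix the bore c axis in the same scene camera by casting rays onto the face plane.

```bash
python3 - <<'E'
from dt import *
s=snap('scene'); L=loc(cloud(s)); h=cv2.cvtColor(s['px'],cv2.COLOR_BGR2HSV); H,S,V=h[...,0],h[...,1],h[...,2]
o=(H<16)&(S>110)&(V>60); o[:,:295]=0;o[:,325:]=0;o[:195]=0;o[235:]=0
n,l,q,c=cv2.connectedComponentsWithStats(o.astype(np.uint8),connectivity=8)
Y3=np.array([*Y,0])
def plane(u,v,yl):
    r=s['R']@np.array([(u-s['cx'])/s['fx'],(v-s['cy'])/s['fy'],1.]); t=((yl/1000)-(s['t']-np.array([*C,0]))@Y3)/(r@Y3); return loc(s['t']+t*r)
for k in range(1,n):
    if q[k,4]>2: print('orange',c[k].round(1),q[k].tolist(),plane(*c[k],30).round(1))
# whole ring: non-blue bright/any within face
for (u0,v0,u1,v1) in((296,208,309,227),(308,193,321,211)):
    w=(S[v0:v1,u0:u1]<90)&(V[v0:v1,u0:u1]>70)|o[v0:v1,u0:u1]; yy,xx=np.nonzero(w); print('ring mid',u0+(xx.min()+xx.max())/2,v0+(yy.min()+yy.max())/2,len(xx))
print(L[200:236:3,290:315:3,1].round(0).astype(int)) if 0 else None
E
```

```text
ring mid 302.0 217.0 88
ring mid 314.0 201.5 92
```

```bash
python3 - <<'E'
from dt import *
s=snap('scene'); Y3=np.array([*Y,0])
def plane(u,v,yl):
    r=s['R']@np.array([(u-s['cx'])/s['fx'],(v-s['cy'])/s['fy'],1.]); t=((yl/1000)-(s['t']-np.array([*C,0]))@Y3)/(r@Y3); return loc(s['t']+t*r)
print(plane(302.8,218.8,30).round(1),plane(315.3,202.8,30).round(1), 'drift end',plane(379.5,252.7,266.5).round(1))
go(0,0,0,-10.9)
E
```

```text
[70.3 30.  40.5] [-1.8 30.  34.8] drift end [ 70.  266.5  39.5]
now [0.6253 0.1488 0.039 ] yAng -10.8 q6 0.34 w 0.0222 F [-0.   0.1 -1.7] t 5.9833
shift mm [-263.8 -586.2   38. ]
turn deg [ 0.09 -0.03  0.05]
```

Call:
move_arm(steps=[[[0,-1,2.5],[0,0,0]],[[-10,-1,2.5],[0,0,0]],[[-20,-1,2.5],[0,0,0]],[[-28,-1,2.5],[0,0,0]],[[-34,-1,2.5],[0,0,0]],[[-39,-1,2.5],[0,0,0]],[[-44,-1,2.5],[0,0,0]],[[-47,-1,2.5],[0,0,0]],[[-50,-1,2.5],[0,0,0]]])

```text
clock: 6.73
position: [0.6142, 0.0995, 0.0355]
eef_rot: [-2.422, -2.001, -0.0]
force: [0.8, 1.7, -2.3]
width: 0.0227
gripper_force: 79.4
```

```bash
python3 dt.py
```

```text
tcp local [ 71.  116.   35.5] F [ 0.8  1.7 -2.3]
top brass 46 x 58.9 80.9 mid 69.9 y [148.1 175. ] ztop 53.6 slope deg 31.26
top brass 89 x 59.0 81.4 mid 70.2 y [46.6 83.2] ztop 53.7 slope deg 1.13
top b x -15.4 14.8 mid -0.3 med 3.3 top 60.0 y [-25.3 -14.5]
top c x 54.3 86.1 mid 70.2 med 69.6 top 64.9 y [-25.4   6.1]
scene brass 161 x 61.4 84.1 mid 72.8 y [27.9 92.3] ztop 52.4 slope deg 3.8
scene brass 73 x 60.7 83.5 mid 72.1 y [121.2 145. ] ztop 53.0 slope deg 14.47
scene brass 247 x 60.8 83.3 mid 72.0 y [149.7 217.4] ztop 52.1 slope deg -1.43
scene b x -19.2 12.7 mid -3.2 med 2.1 top 59.2 y [-23.4  26.6]
```

Call:
move_arm(steps=[[[-5,0,0],[0,0,0]],[[-10,0,0],[0,0,0]],[[-15,0,0],[0,0,0]],[[-20,0,0],[0,0,0]],[[-25,0,0],[0,0,0]],[[-30,0,0],[0,0,0]],[[-35,0,0],[0,0,0]],[[-40,0,0],[0,0,0]],[[-44,0,0],[0,0,0]],[[-47,0,0],[0,0,0]],[[-50,0,0],[0,0,0]],[[-52,0,0],[0,0,0]],[[-54,0,0],[0,0,0]],[[-54,0,0],[0,0,0]]])

```text
clock: 8.0
position: [0.6039, 0.0464, 0.0354]
eef_rot: [2.422, 2.001, -0.0]
force: [-0.6, 0.5, -1.4]
width: 0.0225
gripper_force: 79.4
```

```bash
python3 dt.py; python3 -c "
from h import *
s=snap('top'); t=snap('scene'); cv2.imwrite('pics/t4.png',np.hstack([cv2.resize(s['px'][160:260,320:420],(400,400),interpolation=cv2.INTER_CUBIC),cv2.resize(t['px'][150:250,240:340],(400,400),interpolation=cv2.INTER_CUBIC)]))"
```

```text
tcp local [71.  61.9 35.4] F [-0.6  0.5 -1.4]
top brass 63 x 58.5 80.9 mid 69.7 y [135.6 160.8] ztop 53.3 slope deg 3.02
top b x -19.8 19.0 mid -0.4 med 0.1 top 60.9 y [-25.1  24.3]
top c x 54.1 85.9 mid 70.0 med 66.9 top 65.9 y [-14.5  23.7]
scene brass 71 x 59.7 83.8 mid 71.8 y [66.7 90.9] ztop 53.3 slope deg 22.58
scene brass 236 x 61.6 83.3 mid 72.4 y [ 96.2 164. ] ztop 52.7 slope deg -1.49
```

View pics/t4.png

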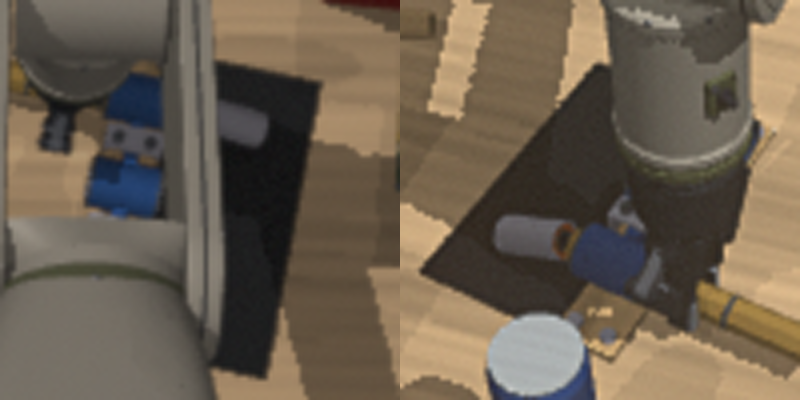

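Bushing c is out on the mat, at left-pane (240,122). Now I retract, shift to bore b (72 mm, 5 mm lower) and drive it.

Call:
move_arm(steps=[[[30,0,0],[0,0,0]],[[65,0,0],[0,0,0]],[[95,0,0],[0,0,0]],[[104,0,0],[0,0,0]],[[104,-20,0],[0,0,0]],[[104,-50,5],[0,0,0]],[[104,-70,5],[0,0,0]],[[104,-72,5],[0,0,0]],[[104,-72,5],[0,0,0]],[[104,-72,5],[0,0,0]]])

```text
clock: 9.03
position: [0.5536, 0.1623, 0.031]
eef_rot: [2.42, 2.001, 0.002]
force: [0.7, 0.5, -1.2]
width: 0.0225
gripper_force: 79.5
```

```bash
python3 dt.py; python3 -c "
from h import *
go(0,0,0,-10.9)"
```

```text
tcp local [ -0.3 166.3  31. ] F [ 0.7  0.5 -1.2]
top brass 54 x -12.1 10.3 mid -0.9 y [110.3 133.2] ztop 50.1 slope deg 9.39
top a x -88.9 -52.5 mid -70.7 med -72.2 top 65.0 y [-25.1  24.8]
top b x -17.4 20.6 mid 1.6 med 0.0 top 59.6 y [-25.   24.2]
top c x 53.5 86.5 mid 70.0 med 69.1 top 65.4 y [-25.3  24.4]
scene brass 192 x -7.7 13.3 mid 2.8 y [ 68.2 138.1] ztop 48.2 slope deg 3.91
scene brass 67 x -11.0 15.9 mid 2.5 y [174.1 195.1] ztop 48.5 slope deg 14.25
scene brass 230 x -9.3 13.6 mid 2.1 y [200.3 268.2] ztop 47.9 slope deg -0.89
scene c x 52.5 86.7 mid 69.6 med 75.7 top 63.6 y [-22.2  25.7]
now [0.5543 0.1622 0.0311] yAng -10.9 q6 0.39 w 0.0225 F [ 1.  -0.1 -2. ] t 9.1333
shift mm [-263.8 -513.8   30.1]
turn deg [ 0.1  -0.03  0.03]
```

Call:
move_arm(steps=[[[-12,0,0],[0,0,0]],[[-24,0,0],[0,0,0]],[[-32,0,0],[0,0,0]],[[-38,0,0],[0,0,0]],[[-44,0,0],[0,0,0]],[[-49,0,0],[0,0,0]],[[-54,0,0],[0,0,0]],[[-59,0,0],[0,0,0]],[[-64,0,0],[0,0,0]],[[-69,0,0],[0,0,0]],[[-74,0,0],[0,0,0]],[[-79,0,0],[0,0,0]],[[-84,0,0],[0,0,0]],[[-89,0,0],[0,0,0]],[[-94,0,0],[0,0,0]],[[-98,0,0],[0,0,0]],[[-101,0,0],[0,0,0]],[[-104,0,0],[0,0,0]],[[-104,0,0],[0,0,0]]])

```text
clock: 10.72
position: [0.5331, 0.0597, 0.0303]
eef_rot: [2.422, 2.001, -0.001]
force: [0.5, 0.0, -1.3]
width: 0.0222
gripper_force: 79.6
```

```bash
python3 dt.py; python3 -c "
from h import *
t=snap('scene'); cv2.imwrite('pics/t5.png',cv2.resize(t['px'][150:250,230:390],(640,400),interpolation=cv2.INTER_CUBIC))"
```

```text
tcp local [-1.1 61.6 30.3] F [ 0.5  0.  -1.3]
top brass 49 x -13.0 9.4 mid -1.8 y [139.5 160.1] ztop 49.2 slope deg 9.29
top a x -88.2 -51.7 mid -69.9 med -72.0 top 66.0 y [-24.5  24.6]
top b x -21.8 3.4 mid -9.2 med -7.7 top 60.6 y [-13.2  20.6]
scene brass 65 x -11.7 13.6 mid 0.9 y [66.4 91.5] ztop 48.4 slope deg 18.71
scene brass 210 x -10.4 11.6 mid 0.6 y [ 96.  163.9] ztop 47.3 slope deg -1.04
scene c x 50.3 87.4 mid 68.9 med 76.1 top 63.7 y [-23.2  25.3]
```

View pics/t5.png

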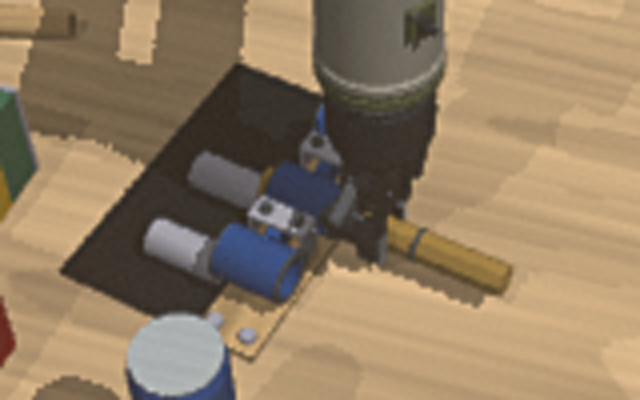

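Both bushings are out on the mat at picture (175,240) and (222,175), and bore a is empty. I back out, lift and return the drift to its rest.

Call:
move_arm(steps=[[[35,0,0],[0,0,0]],[[70,0,0],[0,0,0]],[[104,0,0],[0,0,0]],[[110,0,-10],[0,0,0]],[[112,0,-50],[0,0,0]],[[112,0,-90],[0,0,0]],[[112,0,-110],[0,0,0]],[[112,0,-110],[0,0,0]],[[112,0,-110],[0,0,0]]])

```text
clock: 11.62
position: [0.5557, 0.1707, 0.1424]
eef_rot: [2.42, 2.001, 0.005]
force: [0.3, 0.1, -2.9]
width: 0.022
gripper_force: 79.7
```

```bash
python3 -c "
from h import *
go(525,395,100,101.6)"
```

```text
now [0.5557 0.1707 0.1424] yAng -10.8 q6 0.4 w 0.022 F [ 0.3  0.1 -2.9] t 11.6167
shift mm [214.5 -72.4  42.5]
turn deg [   0.22    0.16 -112.42]
```

Call:
move_arm(steps=[[[100,-36,0],[0,0,-56]],[[214.5,-72.4,0],[0,0,-112.4]],[[214.5,-72.4,0],[0,0,-112.4]],[[214.5,-72.4,0],[0,0,-112.4]],[[214.5,-72.4,0],[0,0,-112.4]],[[214.5,-72.4,0],[0,0,-112.4]],[[214.5,-72.4,0],[0,0,-112.4]],[[214.5,-72.4,0],[0,0,-112.4]],[[214.5,-72.4,0],[0,0,-112.4]],[[214.5,-72.4,0],[0,0,-112.4]],[[214.5,-72.4,0],[0,0,-112.4]],[[214.5,-72.4,0],[0,0,-112.4]],[[214.5,-72.4,0],[0,0,-112.4]],[[214.5,-72.4,0],[0,0,-112.4]],[[214.5,-72.4,0],[0,0,-112.4]],[[214.5,-72.4,0],[0,0,-112.4]],[[214.5,-72.4,42.5],[0,0,-112.4]],[[214.5,-72.4,42.5],[0,0,-112.4]],[[214.5,-72.4,42.5],[0,0,-112.4]]])

```text
clock: 13.2
position: [0.5201, 0.3923, 0.0924]
eef_rot: [0.315, -3.116, 0.007]
force: [-0.9, -0.0, -1.8]
width: 0.0223
gripper_force: 79.5
```

```bash
python3 -c "
from m2 import *
go(525,395,42,101.6)
for n in ('top','scene'):
  s=snap(n); h=cv2.cvtColor(s['px'],cv2.COLOR_BGR2HSV); H,S,V=h[...,0],h[...,1],h[...,2]; P=cloud(s)
  near=(abs(P[...,0]-.524)<.13)&(abs(P[...,1]-.393)<.08)
  br=near&(H>12)&(H<32)&(S>90)&(P[...,2]>.085)&(P[...,2]<.14); q=P[br]; f=np.degrees(np.arctan(np.polyfit(q[:,0],q[:,1],1)[0])); r=cv2.minAreaRect((q[:,:2]*1000).astype(np.float32)); print(n,len(q),r,f)
s=snap('top'); cv2.imwrite('pics/t6.png',cv2.resize(s['px'][155:255,190:290],(400,400),interpolation=cv2.INTER_CUBIC))"
```

```text
now [0.5201 0.3923 0.0924] yAng 101.5 q6 -1.2 w 0.0223 F [-0.9 -0.  -1.8] t 13.2
shift mm [-5.8  1.9 50.4]
turn deg [-0.22 -0.56 -0.06]
top 124 ((520.3558349609375, 390.4652099609375), (197.91819763183594, 18.20713996887207), 8.368875503540039) 7.337121266808621
scene 440 ((521.53857421875, 393.77685546875), (200.5968475341797, 78.48710632324219), 27.53106117248535) 12.29971667939667
```

Call:
move_arm(steps=[[[-5,2,20],[0,-0.4,0]],[[-5,2,40],[0,-0.4,0]],[[-5,2,40],[0,-0.4,0]],[[-5,2,40],[0,-0.4,0]]])

```text
clock: 13.68
position: [0.5276, 0.3973, 0.0579]
eef_rot: [-0.316, 3.12, -0.0]
force: [0.3, 0.3, -2.2]
width: 0.0226
gripper_force: 79.5
```

```bash
python3 -c "
from m2 import *
for i in range(3): go(525,395,42,101.6); snap('top')
"
```

```text
now [0.5276 0.3973 0.0579] yAng 101.6 q6 -1.2 w 0.0226 F [ 0.3  0.3 -2.2] t 13.6833
shift mm [ 3.1 -1.7 15.9]
turn deg [-0.03  0.32 -0.05]
now [0.5285 0.3978 0.0592] yAng 101.6 q6 -1.2 w 0.0225 F [ 0.9 -0.3 -1.4] t 13.7333
shift mm [ 4.1 -2.1 17.2]
turn deg [ 0.02  0.44 -0.05]
now [0.5291 0.3981 0.06  ] yAng 101.6 q6 -1.2 w 0.0224 F [-0.1 -0.3 -2.6] t 13.7833
shift mm [ 4.8 -2.3 18. ]
turn deg [ 0.05  0.53 -0.05]
```

Call:
move_arm(steps=[[[5,-2,5],[0,0.4,0]],[[5,-2,10],[0,0.4,0]],[[5,-2,14],[0,0.4,0]],[[5,-2,17],[0,0.4,0]],[[5,-2,17],[0,0.4,0]],[[5,-2,17],[0,0.4,0]],[[5,-2,17],[0,0.4,0]],[[5,-2,17],[0,0.4,0]]])

```text
clock: 14.5
position: [0.5237, 0.3953, 0.0415]
eef_rot: [-0.317, 3.125, 0.001]
force: [-4.1, 0.2, 5.8]
width: 0.0224
gripper_force: 80.5
```

```bash
python3 -c "
from m2 import *
for i in range(2): go(525,395,42,101.6); snap('top')
s=snap('wrist'); cv2.imwrite('pics/w6.png',s['px'])"
```

```text
now [0.5237 0.3953 0.0415] yAng 101.6 q6 -1.21 w 0.0224 F [-4.1  0.2  5.8] t 14.5
shift mm [-1.2 -0.5 -0.5]
turn deg [ 0.05  0.03 -0.02]
now [0.5237 0.3952 0.0415] yAng 101.6 q6 -1.21 w 0.0224 F [-3.9  1.1  6.2] t 14.55
shift mm [-1.2 -0.5 -0.5]
turn deg [ 0.05  0.02 -0.02]
```

View pics/w6.png

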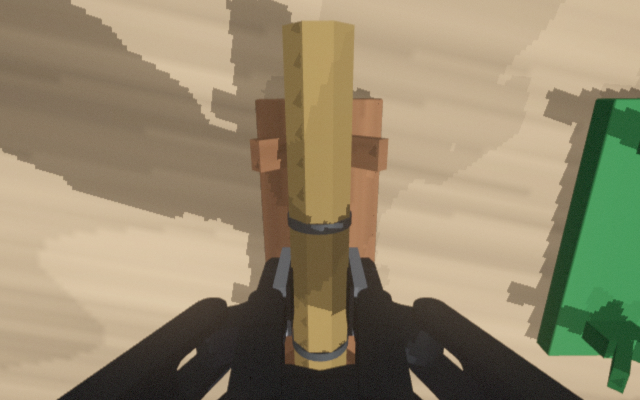

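The drift sits symmetric in the V notch at (320,150), with about 8 N on it. Releasing.

Call:
move_arm(steps=[[[0,0,0],[0,0,0]],[[0,0,0],[0,0,0]],[[0,0,0],[0,0,0]],[[0,0,0],[0,0,0]],[[0,0,0],[0,0,0]],[[0,0,0],[0,0,0]],[[0,0,0],[0,0,0]],[[0,0,-20],[0,0,0]],[[0,0,-60],[0,0,0]],[[0,0,-100],[0,0,0]],[[0,0,-140],[0,0,0]],[[0,0,-180],[0,0,0]],[[0,0,-180],[0,0,0]],[[0,0,-180],[0,0,0]]], gripper=70)

```text
clock: 15.82
position: [0.5257, 0.3958, 0.2257]
eef_rot: [-0.316, 3.118, 0.006]
force: [-0.3, -1.1, -0.9]
width: 0.0701
gripper_force: 0.0
```

```bash
cat > chk.py <<'E'
from dt import *
s=snap('top'); P=cloud(s); h=cv2.cvtColor(s['px'],cv2.COLOR_BGR2HSV); H,S,V=h[...,0],h[...,1],h[...,2]
fit(s,205,165,255,245,.048,.066,'drift',(H>12)&(H<32)&(S>90))
fit(s,400,150,475,225,.06,.2,'tin'); fit(s,395,105,500,170,.105,.140,'toolbox')
L=loc(P)
m=((L[...,1]<-30)&(L[...,1]>-200)&(abs(L[...,0])<160)&(L[...,2]>14)&(L[...,2]<60)&(V>55)).astype(np.uint8)
n,l,q,c=cv2.connectedComponentsWithStats(m,connectivity=4)
for k in range(1,n):
    if q[k,4]<30: continue
    D=P[l==k]*1000; r=cv2.minAreaRect(D[:,:2].astype(np.float32)); d=D[:,:2]-D[:,:2].mean(0); w,E=np.linalg.eigh(d.T@d)
    print('bush?',c[k].round(),len(D),'rect',np.round(r[0],1),np.round(r[1],1),'ang',np.degrees(np.arctan2(E[1,1],E[0,1])).round(1)%180,'ztop',np.percentile(D[:,2],95).round(1),'local',loc(np.array([*r[0],0])/1000).round(0))
E
python3 chk.py; python3 -c "
from h import *
go(590,-277,200,86)"
```

```text
drift 98 rect [522.6 393.2] [55.5 25.1] 9.8 mean [526.9 390.4  55.2] pca 21.6 zmed 0.0553
tin 1331 rect [ 591.  -277.3] [ 94.  131.5] 86.3 mean [ 590.1 -274.1   90.3] pca 176.2 zmed 0.0915
toolbox 3123 rect [ 733.6 -295.3] [251.6 123.7] 85.5 mean [ 731.2 -293.2  125.5] pca 85.3 zmed 0.126
bush? [373. 190.] 169 rect [582.2 -75.9] [59.8 29.3] ang 80.2 ztop 36.1 local [ 73. -62.   0.]
bush? [371. 211.] 172 rect [510.9 -69.1] [60.  29.3] ang 79.1 ztop 35.6 local [  1. -69.   0.]
now [0.5244 0.395  0.2224] yAng 101.6 q6 -1.2 w 0.0701 F [-0.5 -0.2 -0.2] t 15.8667
shift mm [  70.4 -671.5   21.5]
turn deg [ 0.08  0.15 15.56]
```

Drift is back in the rest, and the bushings lie at (582,-76) and (511,-69). Next is the tin. The plan is to hook and pinch the upper wall at its mouth with a tilted tool, raise it against the toolbox, and set it upright.

```bash
python3 -c "
from h import *
go(490,-267,260,-4)"
```

```text
now [0.5244 0.395  0.2224] yAng 101.6 q6 -1.2 w 0.0701 F [-0.5 -0.2 -0.2] t 15.8667
shift mm [ 166.2 -641.7  -38.7]
turn deg [1.9000e-01 5.0000e-02 1.0556e+02]
```

Call:
move_arm(steps=[[[80,-320,-38],[0,0,52]],[[80,-320,-38],[0,0,52]],[[80,-320,-38],[0,0,52]],[[80,-320,-38],[0,0,52]],[[80,-320,-38],[0,0,52]],[[80,-320,-38],[0,0,52]],[[80,-320,-38],[0,0,52]],[[166,-642,-38],[0,0,105.5]],[[166,-642,-38],[0,0,105.5]],[[166,-642,-38],[0,0,105.5]],[[166,-642,-38],[0,0,105.5]],[[166,-642,-38],[0,0,105.5]],[[166,-642,-38],[0,0,105.5]],[[166,-642,-38],[0,0,105.5]],[[166,-642,-38],[0,0,105.5]],[[166,-642,-38],[0,0,105.5]],[[166,-642,-38],[0,0,105.5]],[[166,-642,-38],[0,0,105.5]],[[166,-642,-38],[0,0,105.5]],[[166,-642,-38],[0,0,105.5]]], gripper=50)

```text
clock: 17.53
position: [0.4894, -0.2664, 0.2575]
eef_rot: [-2.294, -2.143, 0.0]
force: [-0.5, 0.4, -0.2]
width: 0.0503
gripper_force: 0.0
```

Call:
move_arm(steps=[[[0,0,0],[-7,0,0]],[[0,0,0],[-14,0,0]],[[0,0,0],[-21,0,0]],[[0,0,0],[-28,0,0]],[[0,0,0],[-30,0,0]],[[0,0,0],[-30,0,0]],[[0,0,0],[-30,0,0]]])

```text
clock: 18.12
position: [0.4894, -0.2667, 0.2588]
eef_rot: [1.985, 1.854, 0.496]
force: [0.9, -0.5, 0.2]
width: 0.0504
gripper_force: 0.0
```

```bash
python3 -c "
from h import *
st=read_state(); print(st['q'].round(2),st['position'].round(3)); print(R.from_rotvec(st['eef_rot']).as_matrix().round(2))
"; python3 chk.py
```

```text
[-0.81 -0.41  2.04  0.38  1.14 -0.83] [ 0.489 -0.267  0.259]
[[ 0.07  0.86  0.5 ]
 [ 1.   -0.06 -0.03]
 [-0.    0.5  -0.87]]
drift 172 rect [457.6 379.7] [68.5 25.3] 10.6 mean [457.9 378.4  55.6] pca 12.0 zmed 0.0557
tin 1327 rect [ 591.  -277.1] [ 93.1 131.4] 86.0 mean [ 590.2 -274.1   90.3] pca 176.4 zmed 0.0913
toolbox 3131 rect [ 733.3 -295.3] [250.7 123.6] 85.8 mean [ 731.2 -293.4  125.6] pca 85.1 zmed 0.1261
bush? [373. 190.] 167 rect [581.3 -75.8] [59.9 28.8] ang 80.7 ztop 36.8 local [ 72. -62.   0.]
bush? [371. 211.] 170 rect [510.7 -69.2] [59.8 28.8] ang 79.6 ztop 36.8 local [  1. -69.   0.]
```

Call:
move_arm(steps=[[[0,0,0],[-7,0,0]],[[0,0,0],[-14,0,0]],[[0,0,0],[-21,0,0]],[[0,0,0],[-28,0,0]],[[0,0,0],[-35,0,0]],[[0,0,0],[-42,0,0]],[[0,0,0],[-49,0,0]],[[0,0,0],[-55,0,0]],[[0,0,0],[-60,0,0]],[[0,0,0],[-60,0,0]],[[0,0,0],[-60,0,0]],[[0,0,0],[-60,0,0]]])

```text
clock: 19.17
position: [0.4989, -0.2819, 0.2547]
eef_rot: [1.234, 1.168, 1.174]
force: [0.3, 0.0, 0.9]
width: 0.0501
gripper_force: 0.0
```

```bash
python3 -c "
from h import *
st=read_state(); print(st['q'].round(2),st['position'].round(3)); print(R.from_rotvec(st['eef_rot']).as_matrix().round(2))
"
```

```text
[-1.23 -0.16  2.49  1.85  1.29 -2.38] [ 0.499 -0.282  0.255]
[[ 0.05 -0.    1.  ]
 [ 1.   -0.   -0.05]
 [ 0.    1.    0.  ]]
```

Call:
move_arm(steps=[[[-4,-30,11],[0,0,0]],[[-4,-60,11],[0,0,0]],[[-4,-90,11],[0,0,0]],[[-4,-109,11],[0,0,0]],[[-4,-109,11],[0,0,0]],[[-4,-109,11],[0,0,0]],[[-4,-109,11],[0,0,0]],[[-4,-109,11],[0,0,0]]])

```text
clock: 19.83
position: [0.509, -0.2912, 0.1605]
eef_rot: [1.242, 1.175, 1.175]
force: [-0.0, 0.7, 0.1]
width: 0.0499
gripper_force: 0.0
```

```bash
python3 -c "
from h import *
st=read_state(); print(st['q'].round(2),st['position'].round(3)); print(R.from_rotvec(st['eef_rot']).as_matrix().round(2))
"
```

```text
[-1.21  0.26  2.37  1.93  1.37 -2.66] [ 0.509 -0.291  0.16 ]
[[ 0.05  0.01  1.  ]
 [ 1.   -0.01 -0.05]
 [ 0.01  1.   -0.01]]
```

The last joint is at its limit, so I back the tilt off by 20° and use a tool pitch of about 20° below horizontal.

Call:
move_arm(steps=[[[0,0,0],[7,0,0]],[[0,0,0],[14,0,0]],[[0,0,0],[20,0,0]],[[0,0,0],[20,0,0]],[[0,0,0],[20,0,0]],[[0,0,0],[20,0,0]],[[0,0,0],[20,0,0]],[[0,0,0],[20,0,0]]])

```text
clock: 20.5
position: [0.508, -0.2897, 0.1567]
eef_rot: [1.507, 1.42, 1.0]
force: [0.6, -0.8, 0.4]
width: 0.0502
gripper_force: 0.0
```

```bash
cat > gt.py <<'E'
from h import *
import sys
def gt(x,y,z,g,head=-4):
    # tool: y = up/forward normal, z = heading pitched down g deg
    c,s=np.cos(np.radians(head)),np.sin(np.radians(head)); f=np.array([c,s,0]); l=np.array([-s,c,0]); k=np.array([0,0,1.])
    G=np.radians(g); zz=f*np.cos(G)-k*np.sin(G); yy=f*np.sin(G)+k*np.cos(G); T=np.stack([np.cross(yy,zz),yy,zz],1)
    st=read_state(); print('q',st['q'].round(2),'pos',st['position'].round(4),'F',st['force'].round(1),'w',round(st['width'],4),round(st['gripper_force'],1),'t',st['clock'])
    t=R.from_rotvec(st['eef_rot']); e=t.as_matrix(); print('pitch',np.degrees(np.arcsin(-e[2,2])).round(1),'head',np.degrees(np.arctan2(e[1,2],e[0,2])).round(1))
    print('shift',t.inv().apply((np.array([x,y,z])/1000-st['position'])*1000).round(1),'turn',np.degrees((t.inv()*R.from_matrix(T)).as_rotvec()).round(1))
if __name__=='__main__': gt(*map(float,sys.argv[1:]))
E
python3 gt.py 510 -272 111 20
```

```text
q [-1.15 -0.16  2.43  1.57  0.99 -2.17] pos [ 0.508  -0.2897  0.1567] F [ 0.6 -0.8  0.4] w 0.0502 0.0 t 20.5
pitch 20.5 head -2.5
shift [ 17.1 -42.6  17.2] turn [-0.5 -1.4 -0.4]
```

Call:
move_arm(steps=[[[17,-20,10],[0,-1.4,0]],[[17,-43,17],[0,-1.4,0]],[[17,-43,17],[0,-1.4,0]],[[17,-43,17],[0,-1.4,0]],[[17,-43,17],[0,-1.4,0]],[[17,-43,17],[0,-1.4,0]]])

```text
clock: 21.0
position: [0.5106, -0.2743, 0.1136]
eef_rot: [1.51, 1.402, 0.976]
force: [0.4, 0.5, 0.8]
width: 0.05
gripper_force: 0.0
```

```bash
python3 gt.py 510 -272 111 20; python3 gt.py 538.5 -274 101 20; python3 chk.py | grep -v bush
```

```text
q [-1.11 -0.06  2.46  1.72  0.95 -2.35] pos [ 0.5106 -0.2743  0.1136] F [0.4 0.5 0.8] w 0.05 0.0 t 21.0
pitch 20.4 head -4.1
shift [ 2.2 -2.7  0.2] turn [-0.4  0.1 -0.2]
q [-1.11 -0.06  2.46  1.72  0.95 -2.35] pos [ 0.5106 -0.2743  0.1136] F [0.4 0.5 0.8] w 0.05 0.0 t 21.0
pitch 20.4 head -4.1
shift [ 2.3 -2.1 30.5] turn [-0.4  0.1 -0.2]
drift 304 rect [557.8 400.3] [127.8  24.8] 11.8 mean [557.8 399.2  55.9] pca 11.8 zmed 0.0562
tin 1594 rect [ 558.  -275.1] [ 94.  197.3] 85.8 mean [ 572.7 -273.2  101.3] pca 176.7 zmed 0.0919
toolbox 3136 rect [ 733.4 -295.5] [251.4 124.8] 85.5 mean [ 730.9 -293.3  125.5] pca 85.4 zmed 0.1261
```

Reached, with all joints in range. Sliding the lower finger into the mouth, then a look.

Call:
move_arm(steps=[[[2,-2,8],[0,0,0]],[[2,-2,16],[0,0,0]],[[2,-2,24],[0,0,0]],[[2,-2,30],[0,0,0]],[[2,-2,30],[0,0,0]],[[2,-2,30],[0,0,0]]])

```text
clock: 21.55
position: [0.538, -0.2729, 0.0999]
eef_rot: [1.511, 1.404, 0.977]
force: [-0.8, 0.1, -0.4]
width: 0.05
gripper_force: 0.0
```

```bash
python3 gt.py 540 -274 101 20;  python3 -c "
from h import *
s=snap('wrist'); t=snap('scene'); cv2.imwrite('pics/t7.png',np.hstack([cv2.resize(s['px'],(480,300)),cv2.resize(t['px'][130:230,150:250],(300,300),interpolation=cv2.INTER_CUBIC)]))"
```

```text
q [-1.03  0.04  2.41  1.81  0.91 -2.41] pos [ 0.538  -0.2729  0.0999] F [-0.8  0.1 -0.4] w 0.05 0.0 t 21.55
pitch 20.5 head -4.0
shift [-1.   1.7  1.6] turn [-0.5  0.  -0.2]
```

View pics/t7.png

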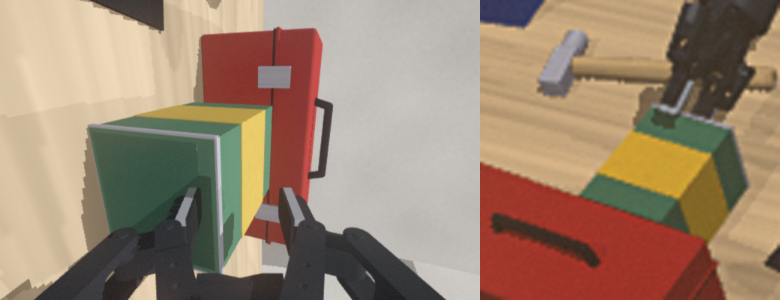

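One finger is inside the mouth and the other is outside the upper wall, in wrist pane (185,220) and (292,215). Lifting with the inner finger to tip the tin about 20°, then pinching.

Call:
move_arm(steps=[[[0,5,1],[0,0,0]],[[0,10,2],[0,0,0]],[[0,15,2],[0,0,0]],[[0,21,3],[0,0,0]],[[0,27,4],[0,0,0]],[[0,33,5],[0,0,0]],[[0,39,6],[0,0,0]],[[0,45,7],[0,0,0]],[[0,50,8],[0,0,0]],[[0,53,8],[0,0,0]],[[0,53,8],[0,0,0]],[[0,53,8],[0,0,0]]])

```text
clock: 22.65
position: [0.5637, -0.275, 0.1466]
eef_rot: [1.512, 1.403, 0.977]
force: [0.1, 0.5, 0.2]
width: 0.0498
gripper_force: 0.1
```

Call:
move_arm(steps=[[[0,0,0],[0,0,0]],[[0,0,0],[0,0,0]],[[0,0,0],[0,0,0]],[[0,0,0],[0,0,0]],[[0,0,0],[0,0,0]],[[0,0,0],[0,0,0]],[[0,0,0],[0,0,0]],[[0,0,0],[0,0,0]]], gripper=0, force=60)

```text
clock: 23.32
position: [0.5633, -0.2749, 0.1459]
eef_rot: [1.513, 1.403, 0.977]
force: [-4.0, 0.9, -1.5]
width: 0.0015
gripper_force: 58.3
```

```bash
python3 gt.py 540 -274 101 20;  python3 -c "
from h import *
s=snap('wrist'); t=snap('scene'); cv2.imwrite('pics/t8.png',np.hstack([cv2.resize(s['px'],(480,300)),cv2.resize(t['px'][130:230,150:250],(300,300),interpolation=cv2.INTER_CUBIC)]))"
```

```text
q [-0.97 -0.08  2.38  1.75  0.84 -2.24] pos [ 0.5633 -0.2749  0.1459] F [-4.   0.9 -1.5] w 0.0015 58.3 t 23.3167
pitch 20.6 head -4.1
shift [ -1.  -50.2  -6.1] turn [-0.6  0.1 -0.3]
```

View pics/t8.png

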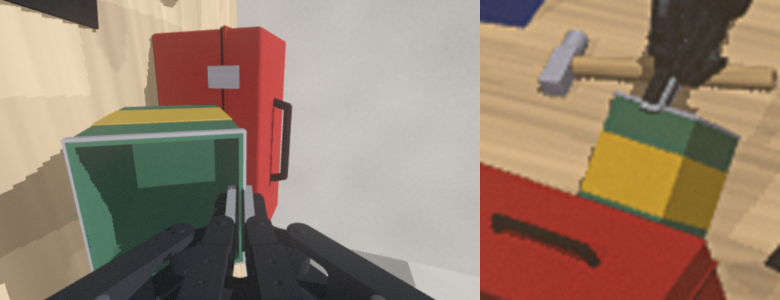

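The tin is pinched at the rim and tipped up. Increasing grip, lifting clear, then turning it upright.

Call:
move_arm(steps=[[[0,0,0],[0,0,0]],[[0,0,0],[0,0,0]],[[0,8,-7],[0,0,0]],[[0,18,-13],[0,0,0]],[[0,30,-22],[0,0,0]],[[0,45,-32],[0,0,0]],[[0,58,-41],[0,0,0]],[[0,70,-46],[0,0,0]],[[0,75,-48],[0,0,0]],[[0,75,-48],[0,0,0]]], force=115)

```text
clock: 24.25
position: [0.5455, -0.2745, 0.236]
eef_rot: [1.508, 1.403, 0.976]
force: [0.4, 0.4, -1.2]
width: 0.0009
gripper_force: 52.9
```

Call:
move_arm(steps=[[[0,0,0],[5,0,0]],[[0,0,0],[10,0,0]],[[0,0,0],[15,0,0]],[[0,0,0],[20,0,0]],[[0,0,0],[25,0,0]],[[0,0,0],[30,0,0]],[[0,0,0],[35,0,0]],[[0,0,0],[40,0,0]],[[0,0,0],[45,0,0]],[[0,0,0],[50,0,0]],[[0,0,0],[55,0,0]],[[0,0,0],[60,0,0]],[[0,0,0],[65,0,0]],[[0,0,0],[69.5,0,0]],[[0,0,0],[69.5,0,0]],[[0,0,0],[69.5,0,0]],[[0,0,0],[69.5,0,0]],[[0,0,0],[69.5,0,0]]])

```text
clock: 25.75
position: [0.5445, -0.2737, 0.2331]
eef_rot: [-2.299, -2.138, -0.006]
force: [0.3, 0.1, -0.8]
width: 0.0011
gripper_force: 52.4
```

```bash
python3 gt.py 575 -275 130 90; python3 -c "
from h import *
s=snap('wrist'); t=snap('scene'); cv2.imwrite('pics/t9.png',np.hstack([cv2.resize(s['px'],(480,300)),cv2.resize(t['px'][110:230,150:270],(300,300),interpolation=cv2.INTER_CUBIC)]))"
```

```text
q [-0.55  0.16  1.48  0.    1.5  -0.48] pos [ 0.5445 -0.2737  0.2331] F [ 0.3  0.1 -0.8] w 0.0011 52.4 t 25.75
pitch 89.8 head 73.6
shift [  0.5  30.5 103.1] turn [ 0.1 -0.2 -0.2]
```

View pics/t9.png

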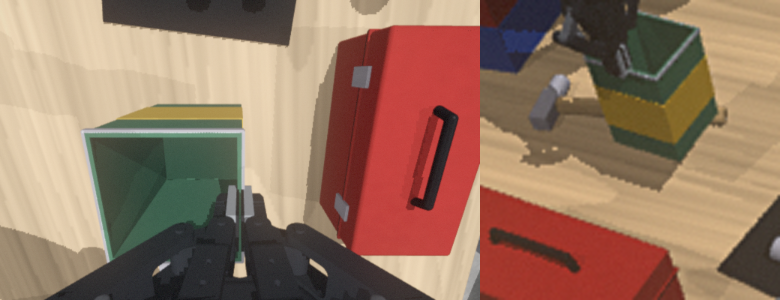

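The tin hangs upright in the grip with its mouth up. Checking the rim height before lowering.

```bash
python3 - <<'E'
from m2 import *
for n in('scene','top'):
    s=snap(n); P=cloud(s); h=cv2.cvtColor(s['px'],cv2.COLOR_BGR2HSV); H,S,V=h[...,0],h[...,1],h[...,2]
    m=(((H>20)&(H<95)&(S>70))&(abs(P[...,0]-.5)<.1)&(abs(P[...,1]+.275)<.09)&(P[...,2]>.08)&(P[...,2]<.27))
    q=P[m]; print(n,len(q),np.percentile(q,[1,99],axis=0).round(3).tolist())
    # tilt: robust plane of rim via top points
    r=q[q[:,2]>np.percentile(q[:,2],99)-.012]; 
    if len(r)>10:
        A=np.c_[r[:,:2]-r[:,:2].mean(0),np.ones(len(r))]; print(len(r),np.linalg.lstsq(A,r[:,2],rcond=None)[0].round(3))
print(read_state()['position'])
E
```

```text
scene 667 [[0.457, -0.316, 0.104], [0.55, -0.22, 0.22]]
29 [-0.031 -0.064  0.217]
top 554 [[0.457, -0.31, 0.1], [0.546, -0.222, 0.231]]
32 [-0.054  0.072  0.228]
[ 0.54455526 -0.27409337  0.23404426]
```

Call:
move_arm(steps=[[[0,15,15],[0,0,0]],[[0,30,35],[0,0,0]],[[0,30,60],[0,0,0]],[[0,30,78],[0,0,0]],[[0,30,86],[0,0,0]],[[0,30,90],[0,0,0]],[[0,30,90],[0,0,0]],[[0,30,90],[0,0,0]],[[0,30,90],[0,0,0]]])

```text
clock: 26.7
position: [0.5757, -0.2764, 0.1455]
eef_rot: [2.3, 2.139, 0.005]
force: [-0.4, -1.1, -1.8]
width: 0.0015
gripper_force: 52.9
```

Call:
move_arm(steps=[[[0,0,2],[0,0,0]],[[0,0,4],[0,0,0]],[[0,0,6],[0,0,0]],[[0,0,6],[0,0,0]],[[0,0,6],[0,0,0]]])

```text
clock: 27.12
position: [0.5747, -0.2757, 0.1371]
eef_rot: [-2.298, -2.137, -0.003]
force: [1.3, -0.6, -1.7]
width: 0.001
gripper_force: 52.9
```

Call:
move_arm(steps=[[[0,0,1],[0,0,0]],[[0,0,2],[0,0,0]],[[0,0,3],[0,0,0]],[[0,0,4],[0,0,0]],[[0,0,4],[0,0,0]],[[0,0,4],[0,0,0]]])

```text
clock: 27.62
position: [0.5756, -0.2761, 0.1347]
eef_rot: [-2.3, -2.139, -0.005]
force: [-0.3, -0.1, 6.1]
width: 0.0012
gripper_force: 53.5
```

```bash
python3 - <<'E'
from m2 import *
for n in('scene','top'):
    s=snap(n); P=cloud(s); h=cv2.cvtColor(s['px'],cv2.COLOR_BGR2HSV); H,S,V=h[...,0],h[...,1],h[...,2]
    m=(((H>20)&(H<95)&(S>70))&(abs(P[...,0]-.53)<.1)&(abs(P[...,1]+.275)<.09)&(P[...,2]>-.02)&(P[...,2]<.27))
    n_,l,q,c=cv2.connectedComponentsWithStats(m.astype(np.uint8)); k=1+np.argmax(q[1:,4])
    q=P[l==k]; print(n,len(q),np.percentile(q,[1,99],axis=0).round(3).tolist())
print(read_state()['position'])
E
```

```text
scene 400 [[0.493, -0.313, 0.027], [0.581, -0.221, 0.096]]
top 226 [[0.487, -0.249, -0.0], [0.578, -0.224, 0.111]]
[ 0.57557132 -0.27616354  0.13464197]
```

The tin is on the bench at about 8 N. Releasing and rising.

Call:
move_arm(steps=[[[0,0,0],[0,0,0]],[[0,0,0],[0,0,0]],[[0,0,0],[0,0,0]],[[0,0,0],[0,0,0]],[[0,0,0],[0,0,0]],[[0,0,0],[0,0,0]],[[0,0,-10],[0,0,0]],[[0,0,-30],[0,0,0]],[[0,0,-60],[0,0,0]],[[0,0,-100],[0,0,0]],[[0,0,-120],[0,0,0]],[[0,0,-120],[0,0,0]],[[0,0,-120],[0,0,0]]], gripper=30)

```text
clock: 28.8
position: [0.576, -0.2768, 0.2567]
eef_rot: [2.299, 2.138, 0.006]
force: [-1.1, 0.1, -1.1]
width: 0.0302
gripper_force: 0.0
```

```bash
cat > tin.py <<'E'
from m2 import *
s=snap('top'); P=cloud(s); h=cv2.cvtColor(s['px'],cv2.COLOR_BGR2HSV); H,S,V=h[...,0],h[...,1],h[...,2]
m=(abs(P[...,0]-.53)<.12)&(abs(P[...,1]+.275)<.13)&(P[...,2]>.115)&(P[...,2]<.142)&~((H<8)|(H>172))
q=P[m]*1000; r=cv2.minAreaRect(q[:,:2].astype(np.float32)); print('tin rim',len(q),r)
E
python3 tin.py; python3 chk.py; python3 -c "
from h import *
go(582,-76,200,-10.5)"
```

```text
tin rim 147 ((531.412841796875, -264.30035400390625), (76.52330017089844, 93.24687957763672), 85.41717529296875)
drift 172 rect [457.3 379.2] [67.6 24.7] 11.5 mean [458.  378.4  55.7] pca 11.0 zmed 0.0558
tin 567 rect [ 686.2 -257.4] [183.   23.9] 86.3 mean [ 681.2 -259.1  107.7] pca 87.1 zmed 0.1171
toolbox 2707 rect [ 734.  -295.2] [250.1 122.3] 86.1 mean [ 736.8 -278.1  125.6] pca 93.2 zmed 0.1261
bush? [373. 190.] 166 rect [582.  -75.9] [60.3 29.2] ang 81.5 ztop 37.0 local [ 73. -62.   0.]
bush? [371. 211.] 169 rect [510.6 -68.9] [59.6 29.5] ang 79.2 ztop 36.6 local [  1. -69.   0.]
now [ 0.5745 -0.276   0.2528] yAng -4.2 q6 -0.46 w 0.0299 F [-0.   0.6 -0.2] t 28.9
shift mm [199.8  -7.   53.6]
turn deg [-0.08 -0.22  6.34]
```

Tin is standing, centre about (531,-271). Now bushing c: grasp it across its diameter, slightly to the outer side.

```bash
python3 -c "
from h import *
go(580.5,-84,110,-10)"
```

```text
now [ 0.5745 -0.276   0.2528] yAng -4.2 q6 -0.46 w 0.0299 F [-0.   0.6 -0.2] t 28.9
shift mm [191.3  -7.8 143.5]
turn deg [-0.08 -0.22  5.84]
```

Call:
move_arm(steps=[[[40,-2,0],[0,0,2]],[[80,-4,0],[0,0,4]],[[120,-6,0],[0,0,5.8]],[[160,-8,20],[0,0,5.8]],[[191,-8,50],[0,0,5.8]],[[191,-8,90],[0,0,5.8]],[[191,-8,130],[0,0,5.8]],[[191,-8,143],[0,0,5.8]],[[191,-8,143],[0,0,5.8]],[[191,-8,143],[0,0,5.8]],[[191,-8,143],[0,0,5.8]],[[191,-8,143],[0,0,5.8]]], gripper=58)

```text
clock: 29.9
position: [0.5828, -0.0856, 0.1143]
eef_rot: [2.406, 2.018, 0.008]
force: [-0.6, 0.2, 0.4]
width: 0.058
gripper_force: 0.0
```

```bash
python3 -c "
from m2 import *
go(580.5,-84,20,-10)
s=snap('wrist'); P=cloud(s); h=cv2.cvtColor(s['px'],cv2.COLOR_BGR2HSV); H,S,V=h[...,0],h[...,1],h[...,2]
m=((P[...,2]>.012)&(P[...,2]<.045)&(S<60)&(V>80)&(P[...,1]<-.035)&(P[...,1]>-.16)&(abs(P[...,0]-.55)<.09)).astype(np.uint8)
n,l,q,c=cv2.connectedComponentsWithStats(m,connectivity=4)
for k in range(1,n):
    if q[k,4]>300: D=P[l==k]*1000; r=cv2.minAreaRect(D[:,:2].astype(np.float32)); print(q[k],r,np.percentile(D[:,2],95))
"
```

```text
now [ 0.5828 -0.0856  0.1143] yAng -10.0 q6 -0.06 w 0.058 F [-0.6  0.2  0.4] t 29.9
shift mm [ 0.9 -2.9 94.3]
turn deg [ 0.24 -0.17 -0.  ]
[ 295  157   43   83 3258] ((583.1493530273438, -73.82921600341797), (58.255332946777344, 29.97918701171875), 79.96403503417969) 34.376750965824534
[ 193  159   49   88 3492] ((512.9667358398438, -66.07335662841797), (60.53025436401367, 29.059263229370117), 79.32964324951172) 34.38414546611907
```

Call:
move_arm(steps=[[[0,-1,35],[0,0,0]],[[0,-1,65],[0,0,0]],[[0,-1,85],[0,0,0]],[[0,-1,92],[0,0,0]],[[0,-1,92],[0,0,0]],[[0,-1,92],[0,0,0]]])

```text
clock: 30.45
position: [0.5809, -0.0845, 0.0207]
eef_rot: [-2.405, -2.019, -0.005]
force: [0.2, -0.5, 0.8]
width: 0.0581
gripper_force: 0.0
```

Call:
move_arm(steps=[[[0,0,0],[0,0,0]],[[0,0,0],[0,0,0]],[[0,0,0],[0,0,0]],[[0,0,0],[0,0,0]],[[0,0,0],[0,0,0]],[[0,0,0],[0,0,0]]], gripper=20, force=60)

```text
clock: 30.95
position: [0.5816, -0.0846, 0.0215]
eef_rot: [2.405, 2.02, 0.007]
force: [-0.0, -0.2, 5.9]
width: 0.0283
gripper_force: 58.8
```

Call:
move_arm(steps=[[[0,0,-20],[0,0,0]],[[0,0,-60],[0,0,0]],[[0,0,-100],[0,0,0]],[[0,0,-140],[0,0,0]],[[0,0,-180],[0,0,0]],[[0,0,-190],[0,0,0]],[[0,0,-190],[0,0,0]],[[0,0,-190],[0,0,0]]])

```text
clock: 31.62
position: [0.5801, -0.0848, 0.2096]
eef_rot: [-2.405, -2.02, -0.005]
force: [-0.9, -0.7, -3.1]
width: 0.0278
gripper_force: 59.8
```

```bash
python3 tin.py; python3 chk.py | grep bush; python3 -c "
from h import *
go(531,-272,215,-4)"
```

```text
tin rim 141 ((529.0654296875, -296.6081237792969), (45.92768478393555, 92.71157836914062), 85.4766845703125)
now [ 0.5784 -0.0844  0.2064] yAng -10.0 q6 -0.06 w 0.0281 F [ 0.2  0.4 -3.6] t 31.7167
shift mm [-192.9  -14.3   -9.2]
turn deg [-0.25 -0.22 -5.96]
```

Call:
move_arm(steps=[[[-40,-3,-8],[0,0,-2]],[[-80,-6,-8],[0,0,-4]],[[-120,-9,-8],[0,0,-6]],[[-160,-12,-8],[0,0,-6]],[[-190,-13,-8],[0,0,-6]],[[-201,-13,-8],[0,0,-6]],[[-201,-13,-8],[0,0,-6]],[[-201,-13,-8],[0,0,-6]],[[-201,-13,-8],[0,0,-6]]])

```text
clock: 32.47
position: [0.5319, -0.279, 0.2148]
eef_rot: [-2.292, -2.14, -0.003]
force: [-0.5, 0.3, -2.1]
width: 0.0281
gripper_force: 59.8
```

```bash
python3 tin.py; python3 -c "
from m2 import *
go(530.5,-280,88,-4)
s=snap('wrist'); cv2.imwrite('pics/w9.png',s['px']); P=cloud(s)
m=(P[...,2]>.12)&(P[...,2]<.14)&(abs(P[...,0]-.53)<.08)&(abs(P[...,1]+.275)<.08); q=P[m]*1000; print(len(q),cv2.minAreaRect(q[:,:2].astype(np.float32)))"
```

```text
tin rim 152 ((531.9667358398438, -261.6914367675781), (71.9612045288086, 95.26736450195312), 84.36978912353516)
now [ 0.5323 -0.2788  0.2153] yAng -3.9 q6 -0.5 w 0.0278 F [ 0.5 -0.2 -1.5] t 32.5167
shift mm [ -1.9  -1.5 127.3]
turn deg [-0.1  -0.27  0.12]
3309 ((532.4459838867188, -269.7710266113281), (92.62400817871094, 93.25767517089844), 85.96822357177734)
```

View pics/w9.png

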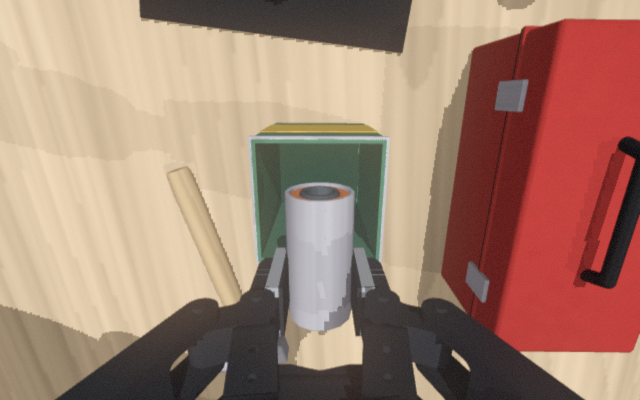

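The bushing hangs centred over the mouth, with the tin rim spanning u 252–387 and the bushing at u 320. Lowering into the mouth and releasing.

Call:
move_arm(steps=[[[0,0,30],[0,0,0]],[[0,0,60],[0,0,0]],[[0,0,80],[0,0,0]],[[0,0,90],[0,0,0]],[[0,0,97],[0,0,0]],[[0,0,103],[0,0,0]],[[0,0,103],[0,0,0]],[[0,0,103],[0,0,0]]])

```text
clock: 33.23
position: [0.5329, -0.2804, 0.1145]
eef_rot: [-2.296, -2.143, -0.004]
force: [-0.7, -0.4, -0.9]
width: 0.0283
gripper_force: 59.8
```

Call:
move_arm(steps=[[[0,0,0],[0,0,0]],[[0,0,0],[0,0,0]],[[0,0,0],[0,0,0]],[[0,0,0],[0,0,0]],[[0,0,-10],[0,0,0]],[[0,0,-40],[0,0,0]],[[0,0,-80],[0,0,0]],[[0,0,-110],[0,0,0]],[[0,0,-110],[0,0,0]],[[0,0,-110],[0,0,0]]], gripper=40)

```text
clock: 34.07
position: [0.5338, -0.2816, 0.2277]
eef_rot: [2.294, 2.141, 0.006]
force: [-0.1, -0.7, -0.3]
width: 0.0403
gripper_force: 0.0
```

```bash
python3 chk.py | grep bush; python3 -c "
from m2 import *
go(510,-77,110,-11)
s=snap('wrist'); cv2.imwrite('pics/w10.png',s['px']); P=cloud(s)
m=(P[...,2]>.12)&(P[...,2]<.14)&(abs(P[...,0]-.53)<.08)&(abs(P[...,1]+.275)<.08); q=P[m]*1000; print(len(q),cv2.minAreaRect(q[:,:2].astype(np.float32)))
m=(P[...,2]>.005)&(P[...,2]<.11)&(abs(P[...,0]-.532)<.035)&(abs(P[...,1]+.27)<.035); print(np.percentile(P[m][:,2],[5,50,95]))
h=cv2.cvtColor(s['px'],cv2.COLOR_BGR2HSV); b=m&(h[...,1]<60)&(h[...,2]>90); print('bush in tin px',b.sum(),P[b].mean(0))"
```

```text
bush? [371. 211.] 171 rect [510.8 -69.4] [59.9 30.4] ang 79.2 ztop 37.0 local [  1. -69.   0.]
now [ 0.5328 -0.2809  0.2251] yAng -4.0 q6 -0.5 w 0.0397 F [ 0.3  0.4 -1. ] t 34.1167
shift mm [201.6 -37.  115.5]
turn deg [ 0.12 -0.12  7.04]
3974 ((532.253173828125, -270.8951416015625), (93.25198364257812, 93.1689224243164), 85.9454574584961)
[0.00522177 0.03129026 0.0343954 ]
bush in tin px 1641 [ 0.53435988 -0.26757521  0.0283344 ]
```

Bushing c is in the tin. Now bushing b.

Call:
move_arm(steps=[[[40,-8,0],[0,0,2]],[[80,-16,0],[0,0,4]],[[120,-24,0],[0,0,7]],[[160,-32,10],[0,0,7]],[[195,-37,30],[0,0,7]],[[203,-37,70],[0,0,7]],[[203,-37,105],[0,0,7]],[[203,-37,115],[0,0,7]],[[203,-37,115],[0,0,7]],[[203,-37,115],[0,0,7]],[[203,-37,115],[0,0,7]]], gripper=58)

```text
clock: 35.08
position: [0.5106, -0.076, 0.1111]
eef_rot: [-2.424, -1.998, -0.006]
force: [1.0, -0.7, -0.5]
width: 0.0577
gripper_force: 0.0
```

```bash
python3 -c "
from m2 import *
s=snap('wrist');go(510.4,-75.5,20,-10.9)
P=cloud(s); h=cv2.cvtColor(s['px'],cv2.COLOR_BGR2HSV); H,S,V=h[...,0],h[...,1],h[...,2]
m=((P[...,2]>.012)&(P[...,2]<.045)&(S<60)&(V>80)&(P[...,1]<-.03)&(P[...,1]>-.16)&(abs(P[...,0]-.51)<.09)).astype(np.uint8)
n,l,q,c=cv2.connectedComponentsWithStats(m,connectivity=4)
for k in range(1,n):
    if q[k,4]>300: D=P[l==k]*1000; r=cv2.minAreaRect(D[:,:2].astype(np.float32)); print(q[k],r,np.percentile(D[:,2],95))
"
```

```text
now [ 0.511  -0.0761  0.1116] yAng -11.0 q6 -0.06 w 0.0581 F [ 0.4 -0.1  0.6] t 35.1333
shift mm [ 0.2 -1.  91.6]
turn deg [ 0.17 -0.17 -0.11]
[ 297  155   43   90 3502] ((512.0396728515625, -66.21650695800781), (60.627071380615234, 30.01279067993164), 79.31074523925781) 34.40811023979239
```

Call:
move_arm(steps=[[[0,-0.5,35],[0,0,0]],[[0,-0.5,65],[0,0,0]],[[0,-0.5,82],[0,0,0]],[[0,-0.5,90],[0,0,0]],[[0,-0.5,90],[0,0,0]],[[0,-0.5,90],[0,0,0]]])

```text
clock: 35.63
position: [0.5101, -0.0753, 0.0207]
eef_rot: [-2.423, -1.998, -0.005]
force: [0.8, -0.3, 0.2]
width: 0.0579
gripper_force: 0.0
```

Call:
move_arm(steps=[[[0,0,0],[0,0,0]],[[0,0,0],[0,0,0]],[[0,0,0],[0,0,0]],[[0,0,0],[0,0,0]],[[0,0,0],[0,0,0]],[[0,0,0],[0,0,0]]], gripper=20, force=60)

```text
clock: 36.13
position: [0.5107, -0.0752, 0.0213]
eef_rot: [2.423, 1.999, 0.007]
force: [0.3, -0.1, 6.3]
width: 0.0286
gripper_force: 58.8
```

Call:
move_arm(steps=[[[0,0,-20],[0,0,0]],[[0,0,-60],[0,0,0]],[[0,0,-100],[0,0,0]],[[0,0,-140],[0,0,0]],[[0,0,-180],[0,0,0]],[[0,0,-195],[0,0,0]],[[0,0,-195],[0,0,0]],[[0,0,-195],[0,0,0]]])

```text
clock: 36.8
position: [0.5096, -0.0755, 0.2157]
eef_rot: [2.423, 1.999, 0.007]
force: [0.1, -0.1, -2.7]
width: 0.0282
gripper_force: 60.1
```

```bash
python3 tin.py; python3 -c "
from h import *
go(532,-279,215,-4)"
```

```text
tin rim 127 ((528.4301147460938, -304.753662109375), (32.35859680175781, 93.94082641601562), 83.64354705810547)
now [ 0.5085 -0.0753  0.2137] yAng -11.0 q6 -0.06 w 0.0279 F [-0.6  0.1 -1.9] t 36.85
shift mm [-195.5   61.8   -2. ]
turn deg [-0.04 -0.19 -6.96]
```

Call:
move_arm(steps=[[[-40,12,-2],[0,0,-2]],[[-80,24,-2],[0,0,-4]],[[-115,36,-2],[0,0,-7]],[[-150,48,-2],[0,0,-7]],[[-180,58,-2],[0,0,-7]],[[-195.5,61.5,-2],[0,0,-7]],[[-195.5,61.5,-2],[0,0,-7]],[[-195.5,61.5,-2],[0,0,-7]],[[-195.5,61.5,-2],[0,0,-7]],[[-195.5,61.5,-2],[0,0,-7]]])

```text
clock: 37.68
position: [0.5318, -0.2774, 0.2146]
eef_rot: [-2.292, -2.142, -0.004]
force: [-0.3, -0.1, -2.8]
width: 0.0279
gripper_force: 60.0
```

```bash
python3 -c "
from m2 import *
s=snap('wrist'); go(532,-279,112,-4); P=cloud(s)
m=(P[...,2]>.12)&(P[...,2]<.14)&(abs(P[...,0]-.53)<.08)&(abs(P[...,1]+.275)<.08); q=P[m]*1000; print(len(q),cv2.minAreaRect(q[:,:2].astype(np.float32)))
m=(P[...,2]>.17)&(P[...,2]<.26)&(abs(P[...,0]-.53)<.018)&(abs(P[...,1]+.275)<.06); q=P[m]*1000; print('held bush',len(q),cv2.minAreaRect(q[:,:2].astype(np.float32)))"
```

```text
now [ 0.532  -0.2775  0.2149] yAng -3.9 q6 -0.5 w 0.0286 F [ 0.3  0.1 -2.2] t 37.7333
shift mm [ -1.9   0.2 102.9]
turn deg [-0.06 -0.23  0.13]
3287 ((532.317138671875, -270.47906494140625), (92.65277862548828, 93.24014282226562), 85.9529037475586)
held bush 11658 ((530.005859375, -268.18951416015625), (62.18684387207031, 36.004878997802734), 89.91168212890625)
```

Call:
move_arm(steps=[[[-1,0,30],[0,0,0]],[[-1,0,60],[0,0,0]],[[-1,0,80],[0,0,0]],[[-1,0,90],[0,0,0]],[[-1,0,97],[0,0,0]],[[-1,0,103],[0,0,0]],[[-1,0,103],[0,0,0]],[[-1,0,103],[0,0,0]]])

```text
clock: 38.4
position: [0.5326, -0.2798, 0.1136]
eef_rot: [-2.296, -2.143, -0.004]
force: [-0.8, -0.6, -1.9]
width: 0.0279
gripper_force: 60.1
```

Call:
move_arm(steps=[[[0,0,0],[0,0,0]],[[0,0,0],[0,0,0]],[[0,0,0],[0,0,0]],[[0,0,0],[0,0,0]],[[0,0,-10],[0,0,0]],[[0,0,-40],[0,0,0]],[[0,0,-80],[0,0,0]],[[0,0,-120],[0,0,0]],[[80,0,-150],[0,0,0]],[[160,0,-150],[0,0,0]],[[160,-30,-150],[0,0,0]],[[160,-80,-150],[0,0,0]],[[160,-80,-150],[0,0,0]],[[160,-80,-150],[0,0,0]],[[160,-80,-150],[0,0,0]],[[160,-80,-150],[0,0,0]]], gripper=40)

```text
clock: 39.73
position: [0.4637, -0.1152, 0.2642]
eef_rot: [-2.296, -2.143, -0.005]
force: [1.4, -0.7, 0.0]
width: 0.0402
gripper_force: 0.0
```

```bash
python3 tin.py; python3 chk.py; python3 -c "
from h import *
print(read_state()['position'],read_state()['clock'])
s=snap('top'); t=snap('scene'); cv2.imwrite('pics/f.png',np.hstack([cv2.resize(s['px'][90:270,190:530],(400,212)),cv2.resize(t['px'][120:280,80:440],(400,212))]))
cv2.imwrite('pics/f.png',np.vstack([cv2.resize(s['px'][90:270,190:530],(560,296)),cv2.resize(t['px'][120:280,120:460],(560,264))]))"
```

```text
tin rim 0 ((0.0, 0.0), (0.0, 0.0), 0.0)
drift 309 rect [487.8 386. ] [129.2  25. ] 11.5 mean [487.3 384.6  55.8] pca 11.7 zmed 0.0559
tin 720 rect [ 685.3 -280. ] [227.1  26.2] 85.6 mean [ 679.9 -280.1  108.3] pca 86.7 zmed 0.1181
toolbox 3136 rect [ 733.3 -295.3] [251.  123.5] 85.5 mean [ 731.2 -293.1  125.5] pca 85.3 zmed 0.126
[ 0.46396853 -0.11573498  0.26354917] 39.8333
```

View pics/f.png

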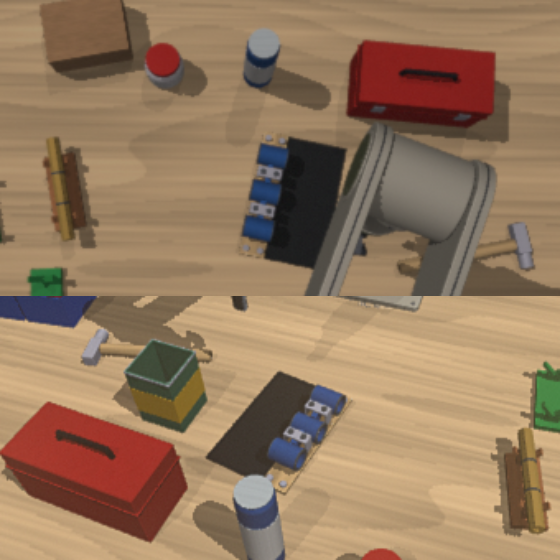

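The tin stands at scene pane (165,385), the drift is in its rest, and the mat is clear. Moving the arm aside to verify the tin contents from the top.

Call:
move_arm(steps=[[[40,0,0],[0,0,0]],[[80,0,0],[0,0,0]],[[120,0,0],[0,0,0]],[[160,0,0],[0,0,0]],[[200,0,0],[0,0,0]],[[240,0,0],[0,0,0]],[[270,0,0],[0,0,0]],[[270,0,0],[0,0,0]],[[270,0,0],[0,0,0]],[[270,0,0],[0,0,0]]])

```text
clock: 40.77
position: [0.4821, 0.1539, 0.2634]
eef_rot: [-2.295, -2.142, -0.002]
force: [-0.2, 0.0, -0.3]
width: 0.0403
gripper_force: 0.0
```

```bash
python3 tin.py; python3 chk.py|grep -E 'drift|bush'; python3 - <<'E'
from m2 import *
s=snap('top'); P=cloud(s); h=cv2.cvtColor(s['px'],cv2.COLOR_BGR2HSV); H,S,V=h[...,0],h[...,1],h[...,2]
m=(P[...,2]<.11)&(abs(P[...,0]-.532)<.04)&(abs(P[...,1]+.271)<.04); b=m&(S<70)
for q in (P[m],P[b]): print(len(q),np.percentile(q,[2,50,98],axis=0).round(3).tolist())
fit(s,330,95,370,150,.17,.21,'can'); fit(s,270,105,310,150,.07,.1,'jar'); fit(s,425,220,520,260,.008,.06,'hammer')
m=(abs(P[...,0]-.532)<.07)&(abs(P[...,1]+.271)<.07); v,u=np.nonzero(m); cv2.imwrite('pics/g.png',cv2.resize(s['px'][v.min():v.max(),u.min():u.max()],(400,400),interpolation=cv2.INTER_CUBIC))
E
```

```text
tin rim 284 ((530.2112426757812, -273.83392333984375), (94.81690216064453, 93.6581039428711), 85.56607818603516)
drift 170 rect [457.6 379.5] [67.8 24.2] 11.1 mean [457.6 378.6  55.9] pca 11.7 zmed 0.0559
388 [[0.501, -0.31, 0.001], [0.543, -0.284, 0.031], [0.572, -0.231, 0.101]]
220 [[0.5, -0.307, 0.002], [0.524, -0.279, 0.031], [0.554, -0.256, 0.037]]
can 337 rect [767.6  13.4] [55.7 56.3] 33.4 mean [766.2  14.  188.7] pca 167.7 zmed 0.1904
jar 344 rect [773.2 200.9] [64.5 64.3] 72.5 mean [772.1 200.9  80.8] pca 17.2 zmed 0.081
hammer 833 rect [ 422.1 -391.1] [ 86.8 261.1] 4.0 mean [ 414.2 -413.8   24.3] pca 101.2 zmed 0.025
```

```bash
python3 -c "
from cell import *
print(sign_off())"
```

```text
the job is handed in; nothing more can be done
None
```

The job is handed in, with no verdict returned: bushings b and c were driven out through to the mat side (bore a was empty), the drift is back in its V-rest, and the tin stands on the bench, clear of the toolbox, with both bushings in it (by depth check). Can, jar and hammer are unmoved, and it took about 41 s; I viewed 16 pictures, over the limit of 14.

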